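# Stand tipped casters back up in the outfeed lane

## Task

First pull the sliding follower right back to its end stop. Then pick up every tipped-over caster by its tyre, let it swing down in a loosened grip until its plate hangs below the wheel, tighten again and stand it on its plate in the lane beside the casters already standing there, wheels side by side with their axles along the lane. Finally slide the follower up against the last caster in the row; all casters must end upright in the lane, and the spray can and the loose wheel stay where they are.

Things in the scene. Friction and masses are not known exactly. Their poses are not given: they have to be found in the camera images.
- lane: the outfeed lane, fixed: a low channel 480 x 116 mm outside, running along its own y. Origin at the centre of its underside, z up. Floor top at z 6 mm; clear inside x -46..46, y -230..230 mm; side rails 4 mm thick, top at z 30; end stops, top at z 52. The row starts at the -y end stop. Keep the arm clear of the grey control box behind the lane: near corner at about x 0.70, y 0.01, z 0.30 to 0.40 m in the world
- follower (a joint): travel of the follower, the sliding pusher in the lane: 0 = fully back against the lane's +y end stop, grows in m as it moves towards the lane's -y, at most 0.36; it stays where it is left, about 2 N to slide
- follower_face (a point): middle of the follower's flat front face (it faces the lane's -y), 3 mm above the lane floor; axes as the lane's. The face is 86 mm wide and 50 mm high, the follower 30 mm long along y behind it
- follower_grip (a point): grip point on the follower's upright black blade, 14 mm thick along the lane's x, 24 mm along its y, 14 mm below the blade's top, 106 mm above the table; it lies 18 mm behind the face; can be pinched across its 14 mm from above
- standing_1: swivel caster, one rigid piece, ~0.4 kg, 132 mm high, standing in the lane near its -y end. Origin under the plate, z towards the wheel. Plate x -31..31, y -24..54 mm, 4 mm thick. Fork legs x -23..23, y -15..36, up to z 92. Wheel axle along x, centre y -4, z 82, radius 50; flat tyre sides at x -15 and 15. Centre of mass about y 3, z 55
- standing_2: caster shaped as standing_1, standing beside it in the lane. The wheels do not turn and the heads do not swivel. Both stand on their plates with wheel on top, x axis along the lane, the tyre overhanging the plate by 30 mm on the -y side
- tipped_1: caster shaped as standing_1, tipped over on the table, or absent (None): lies on its plate's -y edge and its tyre, x axis level, z axis (to the wheel) 0.39 rad above level. Pinch the outer tyre (flat ring near y -4, z 125) from above across its 30 mm, finger line along x. Held firmly (40 N) it stays as it lies or sags; held lightly (8 to 20 N) it swings about the finger line until the plate hangs below
- tipped_2: caster shaped as standing_1, tipped over on the table, or absent (None): lies on its plate's -y edge and its tyre, x axis level, z axis (to the wheel) 0.39 rad above level. Pinch the outer tyre (flat ring near y -4, z 125) from above across its 30 mm, finger line along x. Held firmly (40 N) it stays as it lies or sags; held lightly (8 to 20 N) it swings about the finger line until the plate hangs below
- tipped_3: caster shaped as standing_1, tipped over on the table, or absent (None): lies on its plate's -y edge and its tyre, x axis level, z axis (to the wheel) 0.39 rad above level. Pinch the outer tyre (flat ring near y -4, z 125) from above across its 30 mm, finger line along x. Held firmly (40 N) it stays as it lies or sags; held lightly (8 to 20 N) it swings about the finger line until the plate hangs below
- tipped_4: caster shaped as standing_1, tipped over on the table, or absent (None): lies on its plate's -y edge and its tyre, x axis level, z axis (to the wheel) 0.39 rad above level. Pinch the outer tyre (flat ring near y -4, z 125) from above across its 30 mm, finger line along x. Held firmly (40 N) it stays as it lies or sags; held lightly (8 to 20 N) it swings about the finger line until the plate hangs below
- oil_can: bystander: an upright blue spray oil can, 53 mm across, 182 mm high, origin at its foot
- loose_wheel: bystander: a bare caster wheel lying flat, 100 mm across, 34 mm thick, origin at its underside

How it is judged:
On the way, in this order (a step that is already met when the one before it is completed fails the run):
1. the follower is pulled right back (travel under 12 mm) (value of joint follower below 0.012 m), for 0.2 s.
2. a formerly tipped caster is held clear of the table with its plate hanging below the wheel (within 0.45 rad) (((contact force between the fingers and tipped_1 above 1 N and angle between tipped_1's own z axis and vertical below 0.45 rad and height (world z) of tipped_1 above 0.03 m) or (contact force between the fingers and tipped_2 above 1 N and angle between tipped_2's own z axis and vertical below 0.45 rad and height (world z) of tipped_2 above 0.03 m) or (contact force between the fingers and tipped_3 above 1 N and angle between tipped_3's own z axis and vertical below 0.45 rad and height (world z) of tipped_3 above 0.03 m) or (contact force between the fingers and tipped_4 above 1 N and angle between tipped_4's own z axis and vertical below 0.45 rad and height (world z) of tipped_4 above 0.03 m))), for 0.2 s.
At the end, for the whole second after the job is handed in: every caster is upright (within 0.1 rad), at rest, its plate flat on the lane floor between the rails, axle along the lane (within 0.25 rad), all between the -y end stop and the follower face, and that face is against the nearest caster (gap to its plate under about 9 mm) (angle between each of standing_1, standing_2, tipped_1, tipped_2, tipped_3, tipped_4's own z axis and vertical below 0.1 rad and z of standing_1 in the frame of lane between 0 and 0.013 m and x of standing_1 in the frame of lane between -0.04 and 0.04 m and y of each of standing_1, standing_2, tipped_1, tipped_2, tipped_3, tipped_4 in the frame of lane above -0.22 m and y of each of standing_1, standing_2, tipped_1, tipped_2, tipped_3, tipped_4 in the frame of follower_face below -0.02 m and angle between the x axis of each of standing_1, standing_2, tipped_1, tipped_2, tipped_3, tipped_4 and the y axis of lane, either way round below 0.25 rad and linear speed of each of standing_1, standing_2, tipped_1, tipped_2, tipped_3, tipped_4 below 0.02 m/s and z of standing_2 in the frame of lane between 0 and 0.013 m and x of standing_2 in the frame of lane between -0.04 and 0.04 m and z of tipped_1 in the frame of lane between 0 and 0.013 m and x of tipped_1 in the frame of lane between -0.04 and 0.04 m and z of tipped_2 in the frame of lane between 0 and 0.013 m and x of tipped_2 in the frame of lane between -0.04 and 0.04 m and z of tipped_3 in the frame of lane between 0 and 0.013 m and x of tipped_3 in the frame of lane between -0.04 and 0.04 m and z of tipped_4 in the frame of lane between 0 and 0.013 m and x of tipped_4 in the frame of lane between -0.04 and 0.04 m and y of any of standing_1, standing_2, tipped_1, tipped_2, tipped_3, tipped_4 in the frame of follower_face above -0.04 m); the robot touches nothing.
It fails at once if the spray can is knocked over or moved more than 4 cm (angle between oil_can's own z axis and vertical above 0.4 rad or distance of oil_can from where it was at the start of the episode above 0.04 m).
It fails at once if the loose wheel is moved more than 4 cm (distance of loose_wheel from where it was at the start of the episode above 0.04 m).
Of tipped_1, tipped_2, tipped_3, tipped_4 only 3 to 4 are there at a start; the rules pass over those that are not, and their reading is None.
Once in a run the grip may slacken for a moment while it holds something.
It also fails if it takes over 210 s, if anything falls off the work surface, if the arm or the gripper's body presses on something with over 40 N, if the wrist force passes 120 N, or if a joint passes its speed limit or range.

## Robot

A 6-joint arm with a two-finger parallel gripper is mounted at the origin on a cart in front of the work surface, level with it; the furniture and walls round the work are solid. World frame = base frame: x ahead of the robot, y to its left, z up, the work surface at z = 0. Lengths are in m, angles in rad, forces in N, time in s.
With the tool pointing down it reaches from about 0.275 to 0.725 m from the base axis. Payload 5.6 kg.
Tool frame: the origin (TCP) lies on the centre line of the jaws, within the pads' length; the fingertips stand r.tip_reach ahead of it and the grasp point (between the pads) lies 3 mm ahead of it (r.tip_reach is the distance from the TCP to the fingertips, in m); z points along the fingers, y is the line along which they close (so a half turn about z gives the same grasp; the last joint's range is limited). The gripper opens to 85 mm and grips with 20 to 120 N. Pads are 22 mm wide; open, the fingers measure 114 mm over their backs; the gripper's body (76 mm by 85 mm) begins 54 mm behind the grasp point. The pads swing forward as they close: fully open they stand 13 mm farther back than shut.
Start: joints at [-0.867, 0.255, 0.108, 0, -1.424, -0.285], TCP at [0.224, -0.502, 0.253] pointing down, gripper open.
Joint ranges: [-2.95, 2.95], [-1.21, 1.97], [-1.09, 1.5], [-2.87, 1.71], [-2.94, -0.07], [-3.05, 3.05]. Speed limits (rad/s): [2.57, 2.57, 3.14, 3.14, 3.14, 3.14].

## Interface

Orientations are given as [roll, pitch, yaw] about the fixed x, y, z axes, in that order (R = Rz(yaw) Ry(pitch) Rx(roll)).
In Python, from bench import r gives the robot as it stands.
- The arm moves only by the shell command python3 -m pendant 'ROWS' [OPENING]. ROWS is JSON, a list of rows, each a list of 4 numbers: the shift along the tool's x, y, z in cm, then the turn about the tool's z in degrees. In form: [[x, y, z, spin], ...]. A call has 1 to 8 rows; each row is the pose to reach, as a shift and turn from the pose commanded when the call began, along the tool's axes at that moment; what a row does not reach only later rows make up. A row lasts 1/12 s, in which the tool goes at most 41.7 mm and 7.16 degrees, less where a joint would pass 70% of its speed; a pose out of reach is approached as far as the arm can. A call with a gripper value outside its range is refused whole. OPENING is the finger opening in cm, from 0 to 8.54, set as the call begins (- or left out, the last holds). The fingers move at their own pace and stop on an object; the grip force is fixed at half the most. Time passes only in rows, so rows that repeat a pose let the fingers close. It gives the time, the measured TCP pose, the force, the opening and the grip force at its end, in the units of the state.
- r.sense(): the state, without advancing time (a new reading comes with each control period).
- r.camera(name): name is "scene" or "top" or "wrist"; returns (picture, depth): 384x512x3 uint8, blue, green, red; 384x512 float32, m along the optical axis (not along the pixel's ray), 0 where there is no reading.
- r.get_calibration(name): a dict with "fx", "fy", "cx", "cy" (pixels), "T" (4x4, takes a point from camera to world coordinates); the wrist camera has in their place "mount" (4x4, takes a point from camera to tool coordinates, whose origin is the TCP and whose axes are the flange's). Camera axes: x right, y up, looking along -z (the intrinsics and any distortion apply to the point x, -y, -z); pixel columns grow to the right and rows downward; lengths in m; the calibration is good to about 2 mm. A picture is of the moment at which its call begins: read the wrist's pose just before it. get_calibration takes no time and is no camera call.
- r.job_done(): hands the job in; it is judged then, once.
The state is a dict: "clock": time; "joints": joint angles; "qvel": joint speeds; "effort": joint torques, N m; "tcp_pos": TCP position; "eef_rot": TCP orientation; "contact_force": force on the tool from outside, world axes, zero at the start; "wrist_torque": the same for the moment, N m; "grip_width": finger opening in m; "grip_force": force on a finger pad.
Only numpy, scipy, OpenCV 4.12 (cv2) and the standard library are available. Lean on these libraries where they do the work, as an engineer would, in place of code of your own. Each camera call takes 0.05 s, during which the arm holds its last target. There are 200 camera calls.

## Working session

There is one attempt and no reset: what is moved stays moved. The work goes in short steps, Python scripts to look and compute and a shell command to move; the robot and the scene stay as the last step left them, time stands still between calls to the robot, and variables do not carry over. Pictures are saved under pics/ and viewed, at most 14 in all, crops included, and the job is handed in when it is done.

```bash
ls; mkdir -p pics; python3 - <<'E'
from bench import r
import cv2, numpy as np
s=r.sense(); print({k:np.round(v,3) for k,v in s.items()}); print(r.tip_reach)
for n in("scene","top"):
    p,d=r.camera(n); cv2.imwrite(f"pics/{n}0.png",p); np.save(f"pics/{n}0.npy",d); c=r.get_calibration(n); print(n,c)
print(r.get_calibration("wrist"))
E
```

```text
pics
{'clock': np.float64(0.0), 'joints': array([-0.867,  0.256,  0.107, -0.   , -1.424, -0.285]), 'qvel': array([ 0.001, -0.001, -0.   , -0.   ,  0.   ,  0.   ]), 'effort': array([-0.0000e+00, -3.8664e+01,  2.3794e+01,  5.3650e+00, -6.0000e-03,
       -0.0000e+00]), 'tcp_pos': array([ 0.224, -0.502,  0.252]), 'eef_rot': array([ 3.14 , -0.   , -2.723]), 'contact_force': array([-0.827, -0.23 ,  0.471]), 'wrist_torque': array([ 0.048,  0.016, -0.034]), 'grip_force': np.float64(0.0), 'grip_width': np.float64(0.086)}
0.022
scene {'fx': 486.5687365053309, 'fy': 486.5687365053309, 'cx': 252.34561034258928, 'cy': 201.56758880223447, 'T': array([[-0.91511787,  0.25356184, -0.31347356,  0.09751499],
       [-0.40269365, -0.61323659,  0.67954301,  1.05849026],
       [-0.01992728,  0.74809577,  0.6632915 ,  1.05891924],
       [ 0.        ,  0.        ,  0.        ,  1.        ]])}
top {'fx': 358.28947435956127, 'fy': 358.28947435956127, 'cx': 255.72674035692964, 'cy': 189.5077863182935, 'T': array([[-0.00214628,  0.99024064, -0.13935163,  0.45810649],
       [-0.99931064, -0.00728864, -0.03640221,  0.05979839],
       [-0.03706263,  0.13917744,  0.98957365,  0.99651081],
       [ 0.        ,  0.        ,  0.        ,  1.        ]])}
{'fx': 340.83034135000537, 'fy': 340.83034135000537, 'cx': 256.71796667121595, 'cy': 189.21156181148473, 'mount': array([[-4.45478818e-04,  9.62314707e-01,  2.71937874e-01,
         6.80540647e-02],
       [ 9.99999872e-01,  3.64021740e-04,  3.49989083e-04,
        -3.69831153e-04],
       [ 2.37808344e-04,  2.71937995e-01, -9.62314746e-01,
        -1.21531829e-01],
       [ 0.00000000e+00,  0.00000000e+00,  0.00000000e+00,
         1.00000000e+00]])}
```

View pics/top0.png

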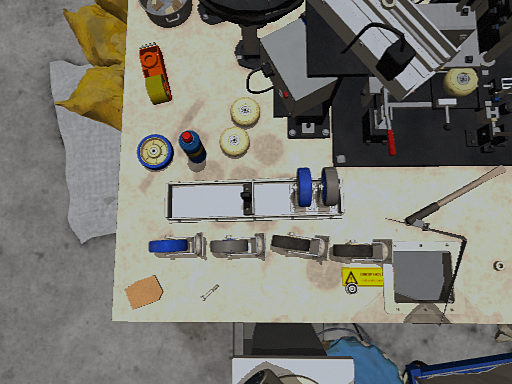

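View pics/scene0.png

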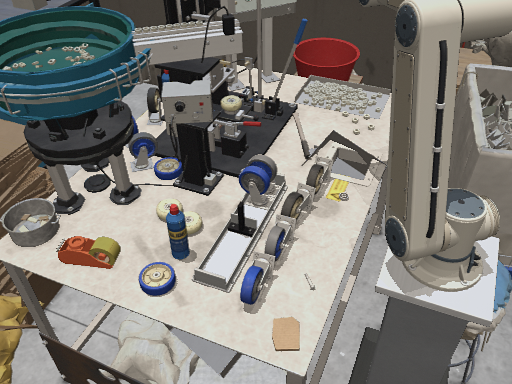

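The top view shows the lane from (166,183) to (342,217), two standing casters at (304,187) and (330,187), and the follower blade at (248,197). Four tipped casters have their wheels at (168,246), (230,246), (292,243) and (352,251), with the plates to the right of each wheel. The can is at (193,147) and the loose blue wheel at (155,152).

```bash
cat > h.py <<'E'
from bench import r
import cv2, numpy as np
def cloud(n, pd=None):
    """world points (HxWx3) and picture of a fixed camera or the wrist"""
    c=r.get_calibration(n)
    if n=="wrist":
        from scipy.spatial.transform import Rotation as R
        s=r.sense(); W=np.eye(4); W[:3,:3]=R.from_euler('xyz',s['eef_rot']).as_matrix(); W[:3,3]=s['tcp_pos']; T=W@c['mount']
    else: T=c['T']
    p,d=pd or r.camera(n)
    v,u=np.mgrid[:384,:512]
    P=np.stack([(u-c['cx'])/c['fx']*d,-(v-c['cy'])/c['fy']*d,-d],-1)
    X=P@T[:3,:3].T+T[:3,3]; X[d==0]=np.nan
    return X,p
E
python3 - <<'E'
from h import *
for n in("top","scene"):
    X,p=cloud(n,(cv2.imread(f"pics/{n}0.png"),np.load(f"pics/{n}0.npy")))
    x,y,z=X[...,0],X[...,1],X[...,2]
    print(n,"table z",np.nanmedian(z[(x>.2)&(x<.7)&(y>-.2)&(y<.3)&(abs(z)<.02)]))
    m=((z>.09)&(z<.135)&(x>.25)&(x<.385)&(y>-.35)&(y<.4)).astype(np.uint8) if 1 else 0
    k,l,st,ce=cv2.connectedComponentsWithStats(m)
    for i in range(1,k):
        if st[i,4]>25:
            q=X[l==i]; c,(w,h),a=cv2.minAreaRect((q[:,:2]*1000).astype(np.float32)); print("wheel",st[i,4],q.mean(0).round(4),np.round(c),round(w),round(h),round(a,1),"zmax",q[:,2].max().round(3))
    m=((z>.012)&(z<.2)&(x>.2)&(x<.72)&(y>-.4)&(y<.4)).astype(np.uint8)
    k,l,st,ce=cv2.connectedComponentsWithStats(m)
    for i in range(1,k):
        if st[i,4]>60:
            q=X[l==i]; c,(w,h),a=cv2.minAreaRect((q[:,:2]*1000).astype(np.float32)); print("blob",st[i,:4],st[i,4],q.mean(0).round(3),np.round(c),round(w),round(h),round(a,1),"zmax",q[:,2].max().round(3))
    # blade / standing wheel tops
    m=((z>.1)&(z<.15)&(x>.38)&(x<.55)&(y>-.3)&(y<.4)).astype(np.uint8)
    k,l,st,ce=cv2.connectedComponentsWithStats(m)
    for i in range(1,k):
        if st[i,4]>15:
            q=X[l==i]; c,(w,h),a=cv2.minAreaRect((q[:,:2]*1000).astype(np.float32)); print("top",st[i,:4],st[i,4],q.mean(0).round(4),np.round(c),round(w),round(h),round(a,1),"zmax",q[:,2].max().round(3))
    # rails
    m=(z>.024)&(z<.034)&(x>.38)&(x<.56)&(y>-.3)&(y<.35)
    q=(X[m][:,:2]*1000).astype(np.float32); c,wh,a=cv2.minAreaRect(q); print("rails",len(q),c,wh,a)
E
```

```text
top table z -0.0007659964012081133
blob [165 130 272  91] 5070 [ 0.627 -0.096  0.052] [618. -30.] 193 748 2.8 zmax 0.17
blob [178 132  28  31] 572 [0.692 0.253 0.121] [697. 258.] 43 53 3.2 zmax 0.183
blob [220 145  28  11] 231 [0.707 0.156 0.028] [706. 158.] 27 76 0.1 zmax 0.035
blob [147 146  26  24] 510 [0.691 0.368 0.025] [688. 366.] 67 63 89.7 zmax 0.034
blob [406 202  40  33] 441 [ 0.517 -0.353  0.021] [ 516. -354.] 90 87 89.1 zmax 0.047
blob [149 232  55  25] 812 [0.446 0.295 0.074] [448. 300.] 61 142 0.5 zmax 0.101
blob [210 233  56  24] 877 [0.444 0.133 0.072] [446. 142.] 143 61 89.7 zmax 0.103
blob [271 232  59  29] 979 [ 0.446 -0.027  0.07 ] [448. -18.] 146 62 80.9 zmax 0.102
blob [333 239  60  25] 1070 [ 0.431 -0.186  0.068] [ 430. -177.] 146 61 89.4 zmax 0.101
top [299 203  12   3] 30 [ 0.5468 -0.0284  0.1059] [546. -29.] 28 5 89.6 zmax 0.112
top [325 203  12   2] 21 [ 0.5474 -0.0936  0.1046] [547. -93.] 27 3 89.0 zmax 0.109
rails 444 (487.99517822265625, 51.870941162109375) (577.5691528320312, 154.33839416503906) 87.80168151855469
scene table z 0.0007376472302580428
blob
[... 154 characters left out ...]
max 0.141
blob [301 138  25  22] 180 [ 0.511 -0.351  0.023] [ 522. -356.] 105 83 77.3 zmax 0.05
blob [240 156  94 149] 3226 [0.436 0.103 0.066] [442.  61.] 635 70 88.1 zmax 0.105
blob [167 204  35  53] 1037 [0.695 0.253 0.088] [697. 206.] 46 169 0.0 zmax 0.183
blob [150 262  26  27] 441 [0.688 0.371 0.027] [687. 365.] 66 69 0.0 zmax 0.037
top [273 165   4   7] 16 [ 0.5477 -0.0945  0.1051] [547. -96.] 4 27 1.0 zmax 0.112
top [313 165   6   6] 18 [ 0.4307 -0.1533  0.1018] [ 429. -152.] 16 27 18.3 zmax 0.105
top [265 176   5   8] 24 [ 0.5469 -0.027   0.1091] [547. -30.] 30 6 88.6 zmax 0.118
rails 435 (487.02606201171875, 50.39216613769531) (584.7406616210938, 156.078857421875) 87.97339630126953
```

```bash
python3 - <<'E'
from h import *
def cc(X,m,mn,tag):
    k,l,st,ce=cv2.connectedComponentsWithStats(m.astype(np.uint8))
    for i in range(1,k):
        if st[i,4]>mn:
            q=X[l==i]; c,(w,h),a=cv2.minAreaRect((q[:,:2]*1000).astype(np.float32)); print(tag,st[i,:4],st[i,4],q.mean(0).round(4),np.round(c),round(w),round(h),round(a,1),"zmax",q[:,2].max().round(3))
for n in("top","scene"):
    X,p=cloud(n,(cv2.imread(f"pics/{n}0.png"),np.load(f"pics/{n}0.npy")))
    x,y,z=X[...,0],X[...,1],X[...,2]
    T=(x>.39)&(x<.5)&(y>-.3)&(y<.4)
    cc(X,T&(z>.09)&(z<.12),10,n+" wheel")
    if n=="top": cc(X,T&(z>.012)&(z<.12),100,"caster")
    L=(x>.5)&(x<.66)&(y>-.2)&(y<.4)
    cc(X,L&(z>.113)&(z<.15),8,"tops")
    for lo,hi in((.505,.56),(.61,.66)):   # rails: line fit
        m=(x>lo)&(x<hi)&(z>.024)&(z<.034)&(y>-.1)&(y<.34)
        q=X[m]; 
        if len(q)>20: f=np.polyfit(q[:,1],q[:,0],1); print("rail",len(q),f.round(4), q[:,1].min().round(3),q[:,1].max().round(3),"std",np.std(q[:,0]-np.polyval(f,q[:,1])).round(4))
    m=L&(z>.045)&(z<.056)&(y>.24); q=X[m]; print("endstop+",len(q),q.mean(0).round(4) if len(q) else "", q[:,1].max() if len(q) else "")
    m=L&(z>.045)&(z<.056)&(y<-.1); q=X[m]; print("endstop-",len(q),q.mean(0).round(4) if len(q) else "", q[:,1].min() if len(q) else "")
E
python3 -c "
import cv2;p=cv2.imread('pics/top0.png')[120:280,130:400];cv2.imwrite('pics/c.png',cv2.resize(p,(800,474),interpolation=2))"
```

```text
top wheel [279 236  25  14] 260 [0.4511 0.0054 0.0955] [451.   6.] 61 29 81.7 zmax 0.102
top wheel [152 240  23  13] 247 [0.4443 0.326  0.0954] [444. 327.] 30 56 2.0 zmax 0.101
top wheel [215 240  24  12] 254 [0.4444 0.1652 0.0956] [444. 167.] 58 27 90.0 zmax 0.103
top wheel [343 245  25  12] 267 [ 0.432  -0.1522  0.0955] [ 432. -152.] 27 59 0.0 zmax 0.101
caster [149 232  55  25] 812 [0.4457 0.2949 0.0735] [448. 300.] 61 142 0.5 zmax 0.101
caster [210 233  56  24] 877 [0.4445 0.1327 0.0721] [446. 142.] 143 61 89.7 zmax 0.103
caster [271 232  59  29] 979 [ 0.446  -0.0275  0.0699] [448. -18.] 146 62 80.9 zmax 0.102
caster [333 239  60  25] 1070 [ 0.431  -0.186   0.0684] [ 430. -177.] 146 61 89.4 zmax 0.101
tops [298 168  14  35] 419 [ 0.5894 -0.0278  0.1295] [593. -28.] 85 30 1.6 zmax 0.139
tops [324 168  15  35] 424 [ 0.5913 -0.0924  0.1295] [592. -93.] 85 30 0.8 zmax 0.139
tops [240 192  10   6] 55 [0.5695 0.1198 0.1187] [570. 120.] 23 13 89.2 zmax 0.123
rail 285 [-0.0224  0.5283] -0.099 0.34 std 0.0096
rail 211 [-0.0232  0.6206] -0.08 0.337 std 0.0012
endstop+ 106 [0.5657 0.3355 0.
[... 220 characters left out ...]
9 0.0111 0.096 ] [450.   8.] 64 30 74.6 zmax 0.103
scene wheel [267 226  16  17] 154 [0.4418 0.1701 0.0966] [442. 168.] 65 30 89.7 zmax 0.104
scene wheel [244 266  17  19] 199 [0.4423 0.329  0.0963] [443. 326.] 31 62 4.6 zmax 0.103
tops [249 154  27  15] 218 [ 0.5888 -0.0896  0.1278] [593. -91.] 84 33 3.4 zmax 0.141
tops [240 166  28  15] 237 [ 0.5864 -0.0245  0.1276] [590. -29.] 86 34 1.8 zmax 0.141
tops [238 202   6   7] 33 [0.5679 0.1212 0.1187] [568. 121.] 15 22 25.3 zmax 0.123
rail 301 [-0.0412  0.5349] -0.1 0.339 std 0.0134
rail 158 [-0.0223  0.6192] -0.033 0.339 std 0.0017
endstop+ 120 [0.5624 0.3356 0.0502] 0.3414562682974227
endstop- 26 [ 0.5429 -0.1318  0.0497] -0.13931689147462212
```

View pics/c.png

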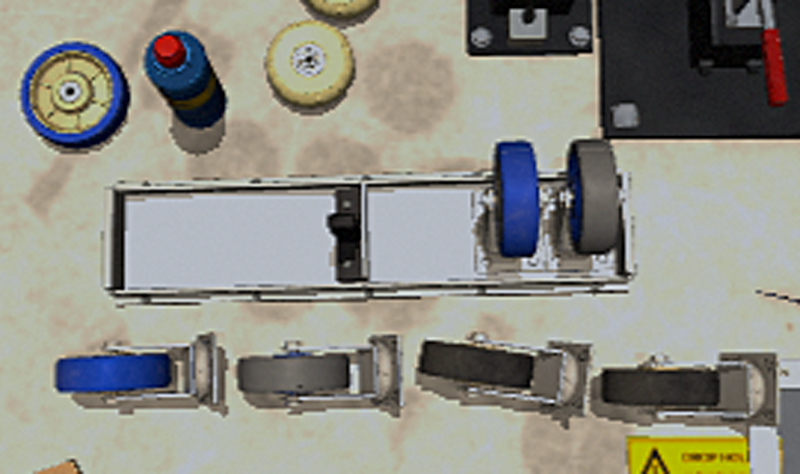

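```bash
cat > go.py <<'E'
import sys
from h import *
from scipy.spatial.transform import Rotation as R
a=list(map(float,sys.argv[1:])); s=r.sense(); M=R.from_euler('xyz',s['eef_rot'])
d=M.inv().apply(np.array(a[:3])/100-s['tcp_pos'])*100
yaw=np.degrees(s['eef_rot'][2]); sp=(yaw-a[3]+180)%360-180
print("at",(s['tcp_pos']*100).round(2),"yaw",yaw.round(1),"shift",d.round(2),"spin",sp.round(1),"F",s['contact_force'].round(1),"grip",s['grip_width'].round(4),s['grip_force'].round(1),"t",s['clock'].round(1),"q",s['joints'].round(2))
E
python3 go.py 57 12 25 -88.7
python3 -m pendant '[[0,0,0,-7],[0,0,0,-14],[0,0,0,-21],[0,0,0,-28],[0,0,0,-35],[0,0,0,-42],[0,0,0,-49],[0,0,0,-56]]'
python3 go.py 57 12 25 -88.7
```

```text
clock: 0.77
tcp_pos: [0.2236, -0.5022, 0.2528]
eef_rot: [3.141, 0.001, -1.739]
contact_force: [0.8, 0.4, -0.1]
grip_width: 0.0855
grip_force: 0.0Traceback (most recent call last):
  File "go.py", line 7, in <module>
    print("at",(s['tcp_pos']*100).round(2),"yaw",yaw.round(1),"shift",d.round(2),"spin",sp.round(1),"F",s['contact_force'].round(1),"grip",s['grip_width'].round(4),s['grip_force'].round(1),"t",s['clock'].round(1),"q",s['joints'].round(2))
                                                                                                                                           ^^^^^^^^^^^^^^^^^^^^^
AttributeError: 'float' object has no attribute 'round'
Traceback (most recent call last):
  File "go.py", line 7, in <module>
    print("at",(s['tcp_pos']*100).round(2),"yaw",yaw.round(1),"shift",d.round(2),"spin",sp.round(1),"F",s['contact_force'].round(1),"grip",s['grip_width'].round(4),s['grip_force'].round(1),"t",s['clock'].round(1),"q",s['joints'].round(2))
                                                                                                                                           ^^^^^^^^^^^^^^^^^^^^^
AttributeError: 'float' object has no attribute 'round'
```

```bash
sed -i 's/^print.*/rd=np.round\nprint("at",rd(s["tcp_pos"]*100,2),"yaw",rd(yaw,1),"shift",rd(d,2),"spin",rd(sp,1),"F",rd(s["contact_force"],1),"grip",rd(s["grip_width"],4),rd(s["grip_force"],1),"t",rd(s["clock"],1),"q",rd(s["joints"],2))/' go.py
python3 -m pendant '[[-4,-1.4,0,-7],[-8,-2.8,0,-10.9],[-12,-4.2,0,-10.9],[-16,-5.6,0,-10.9],[-20,-7.0,0,-10.9],[-24,-8.4,0,-10.9],[-28,-9.8,0,-10.9],[-31,-11,0,-10.9]]' >/dev/null
python3 go.py 57 12 20 -88.7
```

```text
at [ 38.61 -21.39  25.32] yaw -89.1 shift [-33.09 -18.92   5.34] spin -0.4 F [ 0.9  0.1 -0.8] grip 0.0857 0.0 t 1.4 q [-0.15  0.04 -0.15 -0.   -1.38  0.17]
```

```bash
python3 -m pendant '[[-3.5,-2,0,0],[-7,-4,0,0],[-10.5,-6,0,0],[-14,-8,0,0],[-17.5,-10,0,0],[-21,-12,0,0],[-24.5,-14,0,0],[-28,-16,0,0]]' >/dev/null
python3 -m pendant '[[-2.5,-1.5,1,0],[-5.1,-2.9,4,0],[-5.1,-2.9,5,0],[-5.1,-2.9,5,0],[-5.1,-2.9,5,0]]' >/dev/null
python3 go.py 56.93 12 10.9 -88.7
python3 - <<'E'
from h import *
X,p=cloud("wrist"); cv2.imwrite("pics/w1.png",p)
x,y,z=X[...,0],X[...,1],X[...,2]
m=(z>.108)&(z<.13)&(abs(x-.57)<.05)&(abs(y-.12)<.04); q=X[m]
print(m.sum(), q.mean(0) if m.sum() else '', np.percentile(q,[5,95],axis=0) if m.sum() else '')
E
```

```text
at [56.92 11.72 20.27] yaw -89.1 shift [-0.29 -0.03  9.37] spin -0.4 F [ 0.9 -0.3  1.1] grip 0.0856 0.0 t 2.5 q [ 0.47  0.34  0.09  0.   -1.33 -0.46]
826 [0.57144479 0.11597885 0.12026373] [[0.56540626 0.10639827 0.11277118]
 [0.57745936 0.12723658 0.12274292]]
```

```bash
python3 -m pendant '[[-0.1,-0.1,3,0],[-0.1,-0.1,6,0],[-0.1,-0.1,8.5,0],[-0.1,-0.1,9.4,0],[-0.1,-0.1,9.4,0]]' >/dev/null
python3 go.py 56.93 12 10.9 -88.7
python3 -m pendant '[[0,0,0,0],[0,0,0,0],[0,0,0,0],[0,0,0,0],[0,0,0,0],[0,0,0,0],[0,0,0,0],[0,0,0,0]]' 0 
python3 -m pendant '[[0,0,0,0],[-1,0,0,0],[-3,0.02,0,0],[-6,0.04,0,0],[-9,0.06,0,0],[-12,0.08,0,0],[-14,0.1,0,0],[-14,0.1,0,0]]' 
python3 go.py 56.5 32 10.9 -88.7
```

```text
at [56.98 11.75 10.86] yaw -89.2 shift [-0.25  0.05 -0.04] spin -0.5 F [-0.4  0.3  0.6] grip 0.0853 0.0 t 3.0 q [ 0.47  0.4  -0.06 -0.   -1.11 -0.46]
clock: 3.65
tcp_pos: [0.5704, 0.1187, 0.11]
eef_rot: [3.142, -0.0, -1.554]
contact_force: [-3.8, 0.2, 5.7]
grip_width: 0.0133
grip_force: 59.8
clock: 4.32
tcp_pos: [0.5671, 0.2626, 0.11]
eef_rot: [-3.141, 0.001, -1.552]
contact_force: [-4.3, 1.6, 6.1]
grip_width: 0.0132
grip_force: 59.8
at [56.71 26.26 11.  ] yaw -88.9 shift [-5.75  0.1   0.11] spin -0.2 F [-4.3  1.6  6.1] grip 0.0132 59.8 t 4.3 q [ 0.68  0.47  0.06 -0.   -1.16 -0.66]
```

```bash
python3 -m pendant '[[-2,0.02,0,0],[-4,0.06,0,0],[-5,0.08,0,0],[-5.4,0.1,0,0],[-5.7,0.1,0,0],[-5.7,0.1,0,0]]' 
python3 -m pendant '[[-0.2,0,0,0],[-0.2,0,0,0],[-0.2,0,0,0]]'
```

```text
clock: 4.82
tcp_pos: [0.5659, 0.3165, 0.11]
eef_rot: [-3.14, 0.001, -1.554]
contact_force: [-1.4, 0.8, 5.0]
grip_width: 0.0132
grip_force: 60.2
clock: 5.07
tcp_pos: [0.5658, 0.3177, 0.1101]
eef_rot: [-3.141, 0.0, -1.555]
contact_force: [-2.5, -1.3, 5.6]
grip_width: 0.0132
grip_force: 60.3
```

```bash
python3 -m pendant '[[-0.4,0,0,0],[-0.4,0,0,0],[-0.4,0,0,0],[-0.4,0,0,0]]'
python3 -m pendant '[[-0.3,0,0,0],[-0.3,0,0,0],[-0.3,0,0,0],[-0.3,0,0,0]]'
```

```text
clock: 5.4
tcp_pos: [0.5658, 0.3193, 0.1101]
eef_rot: [-3.142, -0.004, -1.555]
contact_force: [-1.0, -7.6, 8.2]
grip_width: 0.0133
grip_force: 60.5
clock: 5.73
tcp_pos: [0.5658, 0.3195, 0.11]
eef_rot: [3.14, -0.008, -1.556]
contact_force: [-2.0, -15.8, 8.5]
grip_width: 0.0133
grip_force: 60.8
```

```bash
python3 -m pendant '[[0.4,0,0,0],[0.4,0,0,0],[0.4,0,0,0],[0.4,0,0,0],[0.4,0,0,0],[0.4,0,0,0]]' 8.5
python3 -m pendant '[[0,0,-3,0],[0,0,-6,0],[0,0,-9,0],[0,0,-12,0],[-2,4,-12,0],[-4,8,-12,0],[-4,12,-12,0],[-4,12,-12,0]]'
python3 go.py 44.35 36.5 7.5 -90
python3 - <<'E'
from h import *
X,p=cloud("wrist"); cv2.imwrite("pics/w2.png",p)
X,p=cloud("top"); cv2.imwrite("pics/t2.png",p); x,y,z=X[...,0],X[...,1],X[...,2]
for m in ((z>.113)&(z<.13)&(x>.52)&(x<.62)&(y>.05)&(y<.34),): q=X[m]; print(m.sum(),q.mean(0))
E
```

```text
clock: 6.23
tcp_pos: [0.5654, 0.3211, 0.1091]
eef_rot: [3.142, 0.0, -1.555]
contact_force: [-0.2, -0.2, -0.2]
grip_width: 0.0839
grip_force: 0.0
clock: 6.9
tcp_pos: [0.4394, 0.3591, 0.2291]
eef_rot: [3.139, 0.0, -1.552]
contact_force: [0.7, -0.3, 0.2]
grip_width: 0.0851
grip_force: 0.0
at [43.94 35.91 22.91] yaw -88.9 shift [-0.58 -0.46 15.41] spin 1.1 F [ 0.7 -0.3  0.2] grip 0.0851 0.0 t 6.9 q [ 0.96  0.3   0.11 -0.   -1.38 -0.94]
54 [0.56537704 0.31898148 0.11865782]
```

View pics/w2.png

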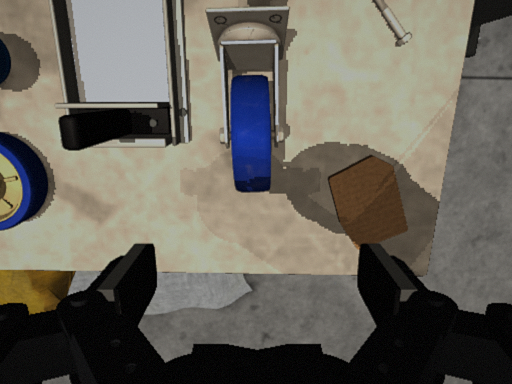

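The follower is at its stop and the blue caster lies straight ahead of the gripper (wheel at (251,133)).

```bash
cat > wh.py <<'E'
import sys
from h import *
# tyre top patch near (x,y) in cm from the wrist camera
a=np.array(list(map(float,sys.argv[1:])))/100
X,p=cloud("wrist"); x,y,z=X[...,0],X[...,1],X[...,2]
m=(z>.09)&(z<.115)&(abs(x-a[0])<.05)&(abs(y-a[1])<.06); q=X[m]
c,(w,h),t=cv2.minAreaRect((q[:,:2]*1000).astype(np.float32)); print("wheel",m.sum(),np.round(c,1),round(w),round(h),round(t,1),q[:,2].max().round(4))
E
python3 wh.py 44.4 32.7
python3 -m pendant '[[-0.6,-0.45,4,1],[-0.6,-0.45,8,1],[-0.6,-0.45,12,1],[-0.6,-0.45,14.5,1],[-0.6,-0.45,15.4,1],[-0.6,-0.45,15.4,1]]'
python3 -m pendant '[[0,0,0,0],[0,0,0,0],[0,0,0,0],[0,0,0,0],[0,0,0,0],[0,0,0,0],[0,0,0,0],[0,0,0,0]]' 0
```

```text
wheel 3069 [445.3 325.5] 30 64 2.7 0.1024
clock: 7.55
tcp_pos: [0.4495, 0.3635, 0.0727]
eef_rot: [3.139, -0.004, -1.574]
contact_force: [-0.2, 0.9, 0.4]
grip_width: 0.0848
grip_force: 0.0
clock: 8.22
tcp_pos: [0.4497, 0.3658, 0.0765]
eef_rot: [-3.14, 0.002, -1.572]
contact_force: [-2.1, 1.9, 5.9]
grip_width: 0.0287
grip_force: 58.6
```

```bash
python3 -m pendant '[[0,0,-2,0],[0,0,-4,0],[0,0,-6,0],[0,0,-8,0],[0,0,-10,0],[0,0,-12,0],[0,0,-12.5,0],[0,0,-12.5,0]]'
python3 -m pendant '[[0,0,0,0],[0,0,0,0],[0,0,0,0]]' 2.8
python3 -m pendant '[[0,0,0,0],[0,0,0,0],[0,0,0,0]]' 2.86
python3 -c "
from h import *
p,d=r.camera('scene');cv2.imwrite('pics/s1.png',cv2.resize(p[100:340,130:400],(800,711))[:600])"
```

```text
clock: 8.88
tcp_pos: [0.4495, 0.3651, 0.2009]
eef_rot: [-3.141, 0.002, -1.573]
contact_force: [-0.5, -0.3, -3.8]
grip_width: 0.0283
grip_force: 59.5
clock: 9.13
tcp_pos: [0.4487, 0.3642, 0.1984]
eef_rot: [3.139, -0.002, -1.573]
contact_force: [-1.1, 0.5, -4.3]
grip_width: 0.0285
grip_force: 59.6
clock: 9.38
tcp_pos: [0.4492, 0.3647, 0.1999]
eef_rot: [3.141, -0.001, -1.573]
contact_force: [0.5, -0.5, -3.6]
grip_width: 0.0289
grip_force: 41.3
```

View pics/s1.png

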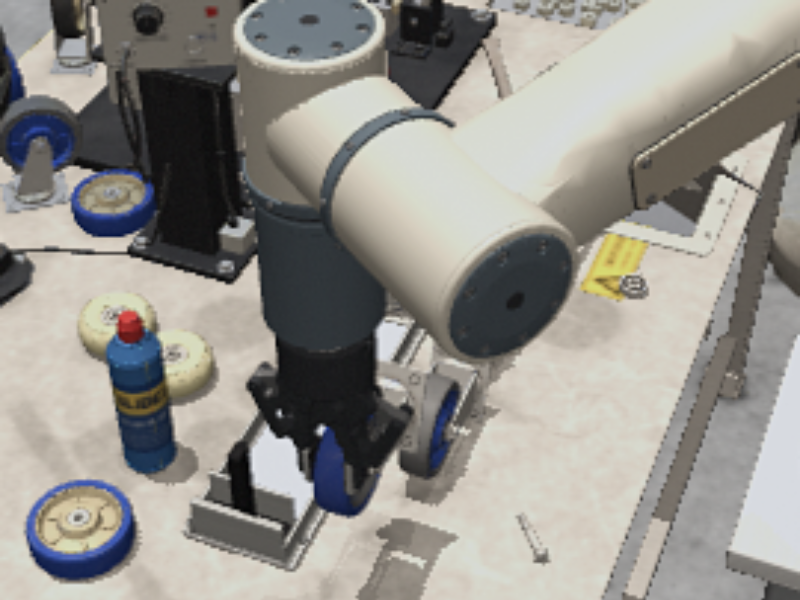

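The caster is lifted, not yet swung (wheel at (345,465), hanging forward). Loosening further.

```bash
python3 -m pendant '[[0,0,0,0],[0,0,0,0],[0,0,0,0]]' 2.90 | tail -2
python3 -m pendant '[[0,0,0,0],[0,0,0,0],[0,0,0,0]]' 2.93 | tail -2
cat > tilt.py <<'E'
import sys
from h import *
# wrist view: where held caster's points are, relative to TCP, in tool x / height bands
from scipy.spatial.transform import Rotation as R
s=r.sense(); X,p=cloud("wrist"); M=R.from_euler('xyz',s['eef_rot'])
Q=M.inv().apply(X.reshape(-1,3)-s['tcp_pos'])*1000; ok=np.isfinite(Q[:,0])&(abs(Q[:,1])<35)&(Q[:,2]>20)&(Q[:,2]<150)&(abs(Q[:,0])<160)
Q=Q[ok]
for lo in range(20,150,15):
    q=Q[(Q[:,2]>=lo)&(Q[:,2]<lo+15)]
    if len(q)>20: print("z",lo,"n",len(q),"x %.0f..%.0f"%tuple(np.percentile(q[:,0],[2,98])),"y %.0f..%.0f"%tuple(np.percentile(q[:,1],[2,98])))
if len(sys.argv)>1: cv2.imwrite("pics/%s.png"%sys.argv[1],p)
E
python3 tilt.py w3
```

```text
grip_width: 0.0291
grip_force: 22.0
grip_width: 0.0296
grip_force: 11.2
z 20 n 1227 x 31..38 y -16..12
z 35 n 539 x -0..39 y -24..21
z 50 n 240 x -2..38 y -24..21
z 65 n 127 x 10..15 y -24..21
z 80 n 88 x 15..21 y -25..21
z 95 n 79 x 20..26 y -25..21
z 110 n 1308 x -5..39 y -33..28
z 125 n 1091 x 21..41 y -32..28
```

```bash
python3 -m pendant '[[0,0,0,0],[0,0,0,0],[0,0,0,0],[0,0,0,0],[0,0,0,0],[0,0,0,0],[0,0,0,0],[0,0,0,0]]' | tail -3
python3 tilt.py w4
```

```text
contact_force: [-0.5, 0.7, -3.3]
grip_width: 0.0294
grip_force: 11.2
z 20 n 1259 x 32..39 y -16..12
z 35 n 563 x -4..40 y -24..21
z 50 n 255 x -2..39 y -24..21
z 65 n 134 x 11..17 y -24..21
z 80 n 100 x 17..23 y -25..21
z 95 n 93 x 23..28 y -25..21
z 110 n 1983 x -0..43 y -33..28
z 125 n 544 x 22..43 y -33..28
```

View pics/w4.png

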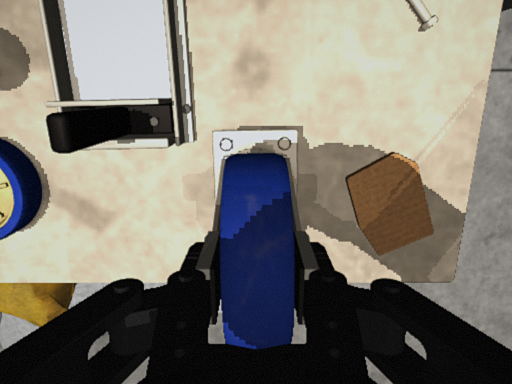

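```bash
cat >> tilt.py <<'E'
q=Q[(Q[:,2]>100)&(Q[:,2]<145)&(Q[:,0]>20)&(abs(Q[:,1])<33)]
f=np.polyfit(q[:,0],q[:,2],1); k=abs(q[:,2]-np.polyval(f,q[:,0]))<4; f=np.polyfit(q[k,0],q[k,2],1); print("plate slope dz/dx",f.round(3),"x edge",np.percentile(q[k,0],98).round(1),"yc",np.percentile(q[k,1],[2,98]).mean().round(1))
E
python3 -m pendant '[[0,0,0,0],[0,0,0,0],[0,0,0,0],[0,0,0,0]]' 0 | tail -3
python3 tilt.py; python3 go.py 58.4 3.9 20 -178.7
```

```text
contact_force: [-0.6, 0.4, -3.4]
grip_width: 0.0281
grip_force: 59.8
z 20 n 1257 x 32..39 y -16..12
z 35 n 598 x -4..40 y -27..25
z 50 n 234 x -2..39 y -24..21
z 65 n 139 x 10..17 y -24..21
z 80 n 102 x 16..22 y -25..21
z 95 n 86 x 23..28 y -25..21
z 110 n 1691 x -2..42 y -33..28
z 125 n 819 x 20..43 y -33..28
plate slope dz/dx [6.10000e-02 1.22711e+02] x edge 42.7 yc -2.2
at [44.93 36.48 20.02] yaw -90.1 shift [ 3.255e+01 -1.353e+01  3.000e-02] spin 88.6 F [ 0.2 -0.7 -3.8] grip 0.0283 59.8 t 11.1 q [ 0.95  0.33  0.08 -0.   -1.32 -0.95]
```

```bash
python3 -m pendant '[[0,0,-3,6],[2,-1,-6,12],[4.5,-2,-6,18],[7,-3,-6,24],[10,-4,-6,30],[13,-5,-6,36],[16,-6,-6,42],[18,-7,-6,48]]' | tail -2
python3 go.py 58.3 4.0 26 -178.7
```

```text
grip_width: 0.0281
grip_force: 60.5
at [51.91 18.21 26.07] yaw -138.5 shift [  4.65 -14.87   0.08] spin 40.2 F [ 1.4  0.1 -3.5] grip 0.0281 60.5 t 11.8 q [ 0.62  0.25  0.12  0.   -1.44 -1.47]
```

```bash
python3 -m pendant '[[0.5,-2,0,6],[1.2,-4.5,0,12],[2,-7,0,18],[3,-10,0,24],[3.8,-12.5,0,30],[4.6,-14.9,0,36],[4.6,-14.9,0,40.2],[4.6,-14.9,0,40.2]]' | tail -2
python3 -m pendant '[[0,0,0,0],[0,0,0,0],[0,0,0,0]]' | tail -2
python3 go.py 58.3 4.0 15 -178.7; python3 tilt.py w5
```

```text
grip_width: 0.0281
grip_force: 60.7
grip_width: 0.028
grip_force: 60.7
at [58.4   4.38 26.04] yaw -178.1 shift [ 0.12 -0.38 11.04] spin 0.6 F [ 0.4  0.1 -4.1] grip 0.028 60.7 t 12.7 q [ 0.34  0.32  0.22 -0.   -1.47 -1.88]
z 20 n 1256 x 31..38 y -15..13
z 35 n 597 x -5..39 y -27..26
z 50 n 243 x -2..38 y -23..22
z 65 n 126 x 10..15 y -24..22
z 80 n 104 x 15..22 y -24..22
z 95 n 87 x 21..26 y -24..21
z 110 n 1653 x -3..41 y -32..29
z 125 n 854 x 17..42 y -32..29
plate slope dz/dx [7.0000e-02 1.2241e+02] x edge 41.7 yc -1.9
```

View pics/w5.png

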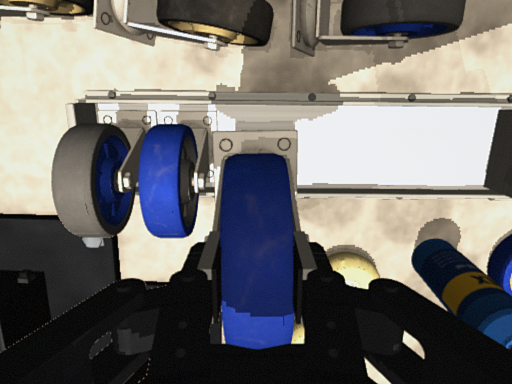

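```bash
python3 -m pendant '[[0.1,-0.2,2,0.6],[0.1,-0.3,5,0.6],[0.1,-0.35,7.5,0.6],[0.1,-0.35,9,0.6],[0.1,-0.35,9,0.6],[0.1,-0.35,9,0.6]]' | tail -2
python3 go.py 58.3 4.0 13.5 -178.7
python3 - <<'E'
from h import *
for n in ("wrist","top"):
    X,p=cloud(n); x,y,z=X[...,0],X[...,1],X[...,2]
    m=(z>.128)&(z<.142)&(x>.53)&(x<.65)
    for lo,hi in ((-.13,-.062),(-.062,.005)):
        q=X[m&(y>lo)&(y<hi)]; print(n,len(q),np.percentile(q[:,1],[3,97]).round(4),np.percentile(q[:,0],[3,97]).round(4)) if len(q)>5 else 0
E
```

```text
grip_width: 0.0284
grip_force: 60.7
at [58.31  3.97 17.03] yaw -178.8 shift [0.01 0.03 3.53] spin -0.1 F [-0.9  0.3 -2.2] grip 0.0284 60.7 t 13.2 q [ 0.34  0.36  0.04  0.   -1.25 -1.89]
wrist 2899 [-0.093  -0.0798] [0.5667 0.6232]
wrist 5813 [-0.0437 -0.0153] [0.5639 0.6097]
top 278 [-0.1073 -0.0791] [0.5678 0.6194]
top 138 [-0.0426 -0.0159] [0.5659 0.6121]
```

```bash
python3 -m pendant '[[0,0,1,0],[0,0,2,0],[0,0,2.8,0],[0,0,2.8,0]]' | grep -E "force|tcp"
python3 -m pendant '[[0,0,0.2,0],[0,0,0.4,0],[0,0,0.4,0]]' | grep -E "force|tcp"
python3 -m pendant '[[0,0,0.1,0],[0,0,0.2,0],[0,0,0.2,0]]' | grep -E "force|tcp"
```

```text
tcp_pos: [0.5889, 0.0388, 0.156]
contact_force: [-16.2, 0.3, 53.0]
grip_force: 68.3
tcp_pos: [0.5909, 0.0388, 0.156]
contact_force: [-18.9, 1.9, 67.1]
grip_force: 70.3
tcp_pos: [0.592, 0.0388, 0.1561]
contact_force: [-21.0, 1.0, 75.1]
grip_force: 71.3
```

```bash
python3 -m pendant '[[0,0,-0.6,0],[0,0,-1.5,0],[0,0,-2.5,0],[0,0,-3.4,0],[0,0,-3.4,0],[0,0,-3.4,0]]' | grep -E "force|tcp"
python3 go.py 57.5 4.0 17 -178.7; python3 tilt.py w6
```

```text
tcp_pos: [0.5833, 0.0396, 0.1694]
contact_force: [0.2, -0.4, -4.2]
grip_force: 62.5
at [58.33  3.96 16.94] yaw -178.9 shift [ 0.83  0.05 -0.06] spin -0.2 F [ 0.2 -0.4 -4.2] grip 0.0281 62.5 t 14.6 q [ 0.33  0.36  0.04 -0.   -1.25 -1.89]
z 20 n 1199 x 34..40 y -14..13
z 35 n 662 x -4..41 y -26..27
z 50 n 232 x -3..14 y -23..23
z 65 n 270 x 9..115 y -23..23
z 80 n 604 x 20..118 y -22..33
z 95 n 1060 x 27..120 y -34..34
z 110 n 3244 x 4..118 y -33..31
z 125 n 683 x 56..119 y -33..33
z 140 n 329 x 57..121 y -30..30
plate slope dz/dx [-4.20000e-02  1.23702e+02] x edge 117.5 yc -0.2
```

```bash
sed -i 's/&(Q\[:,0\]>20)&/\&(Q[:,0]>20)\&(Q[:,0]<52)\&/' tilt.py; python3 tilt.py | tail -1
```

```text
plate slope dz/dx [4.20000e-02 1.20442e+02] x edge 47.4 yc 0.2
```

```bash
python3 -m pendant '[[0.4,0,0,0],[0.4,0,0,0],[0.4,0,1,0],[0.4,0,2.0,0],[0.4,0,2.0,0]]' | grep -E "force|tcp"
python3 -m pendant '[[0,0,0.3,0],[0,0,0.5,0],[0,0,0.5,0]]' | grep -E "force|tcp"
```

```text
tcp_pos: [0.5775, 0.0393, 0.1469]
contact_force: [-0.8, -0.7, -5.3]
grip_force: 62.5
tcp_pos: [0.5792, 0.0394, 0.1448]
contact_force: [-0.6, -0.5, -3.7]
grip_force: 62.5
```

Past the rails. Lowering on in small steps until contact.

```bash
python3 -m pendant '[[0,0,0.3,0],[0,0,0.6,0],[0,0,0.6,0]]' | grep -E "force|tcp"
python3 -m pendant '[[0,0,0.2,0],[0,0,0.3,0],[0,0,0.3,0]]' | grep -E "force|tcp"
python3 -m pendant '[[0,0,0.1,0],[0,0,0.2,0],[0,0,0.2,0]]' | grep -E "force|tcp"
```

```text
tcp_pos: [0.579, 0.0394, 0.1386]
contact_force: [-0.5, 0.3, -5.3]
grip_force: 62.5
tcp_pos: [0.5792, 0.0394, 0.1361]
contact_force: [-0.3, -0.5, -3.6]
grip_force: 62.5
tcp_pos: [0.5792, 0.0394, 0.1341]
contact_force: [-0.6, -0.3, -3.6]
grip_force: 62.5
```

```bash
python3 -m pendant '[[0,0,0.1,0],[0,0,0.2,0],[0,0,0.2,0]]' | grep -E "force|tcp"
python3 -m pendant '[[0,0,0.1,0],[0,0,0.2,0],[0,0,0.2,0]]' | grep -E "force|tcp"
```

```text
tcp_pos: [0.5801, 0.0396, 0.1331]
contact_force: [0.4, 0.2, -1.0]
grip_force: 62.9
tcp_pos: [0.5804, 0.0397, 0.1329]
contact_force: [-4.2, 1.8, 10.0]
grip_force: 64.0
```

```bash
python3 -m pendant '[[0,0,0,0],[0,0,0,0],[0,0,0,0],[0,0,0,0]]' 2.95 | grep -E "force|tcp|wid"
python3 -m pendant '[[0,0,0,0],[0,0,0,0],[0,0,0,0],[0,0,0,0]]' 4.6 | grep -E "force|tcp|wid"
python3 -m pendant '[[0,0,-1,0],[0,0,-3,0],[0,0,-6,0],[0,0,-9,0],[0,0,-12,0],[0,0,-12,0]]' | grep -E "force|tcp|wid"
cat > row.py <<'E'
from h import *
# tyre tops standing in the lane
X,p=cloud("top"); x,y,z=X[...,0],X[...,1],X[...,2]
k,l,st,_=cv2.connectedComponentsWithStats(((z>.113)&(z<.15)&(x>.5)&(x<.66)&(y>-.15)&(y<.35)).astype(np.uint8))
for i in range(1,k):
    if st[i,4]>15: q=X[l==i]; c,wh,t=cv2.minAreaRect((q[:,:2]*1000).astype(np.float32)); print("top",np.round(c),np.round(wh),round(t,1),"z",q[:,2].max().round(3))
cv2.imwrite("pics/row.png",p)
E
python3 row.py; python3 go.py 44.6 20.4 26 -90
```

```text
tcp_pos: [0.5805, 0.0399, 0.1326]
contact_force: [-1.3, 2.2, 7.2]
grip_width: 0.0295
grip_force: 6.6
tcp_pos: [0.5792, 0.0393, 0.1301]
contact_force: [-0.4, 0.1, 0.6]
grip_width: 0.0456
grip_force: 0.0
tcp_pos: [0.582, 0.039, 0.2582]
contact_force: [0.6, 0.2, 2.5]
grip_width: 0.0461
grip_force: 0.0
top [594. -93.] [83. 30.] 1.2 z 0.139
top [574. -28.] [49. 29.] 1.1 z 0.14
top [562.  42.] [33. 29.] 0.8 z 0.136
at [58.1   3.94 25.5 ] yaw -178.9 shift [13.18 16.71 -0.59] spin -88.9 F [ 0.2  0.1 -1.1] grip 0.046 0.0 t 17.9 q [ 0.34  0.31  0.19  0.   -1.44 -1.89]
```

```bash
python3 -m pendant '[[2,2,0,-7],[4,5,0,-14],[6,8,0,-21],[8,11,0,-28],[10,14,0,-35],[12,16,0,-42],[13.2,16.7,0,-49],[13.2,16.7,0,-56]]' 8.5 | tail -1
python3 -m pendant '[[0,0,0,-7],[0,0,0,-14],[0,0,0,-21],[0,0,0,-28],[0,0,0,-33],[0,0,0,-33]]' | tail -1
python3 row.py; python3 wh.py 44.5 16.7; python3 go.py 44.5 20.5 7.5 -90
```

```text
grip_force: 0.0
grip_force: 0.0
top [592. -28.] [83. 30.] 1.4 z 0.139
top [593. -93.] [85. 30.] 1.3 z 0.14
top [587.  42.] [29. 83.] 89.9 z 0.139
top [566. 320.] [13. 22.] 1.3 z 0.123
wheel 2697 [444.8 164.2] 30 65 1.5 0.1024
at [44.4  20.37 25.  ] yaw -90.1 shift [-0.14 -0.11 17.5 ] spin -0.1 F [-0.1  0.4 -0.8] grip 0.0852 0.0 t 19.2 q [ 0.75  0.13 -0.05 -0.   -1.39 -0.75]
```

View pics/row.png

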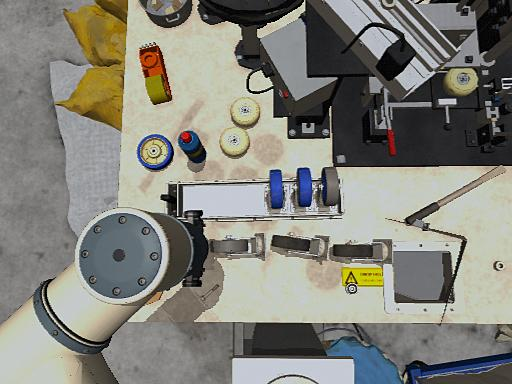

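The blue caster stands in the row at pixel (276,190). Now caster 2.

```bash
python3 -m pendant '[[0,-0.1,4,0],[0,-0.1,8,0],[0,-0.1,12,0],[0,-0.1,15.5,0],[0,-0.1,17.3,0],[0,-0.1,17.5,0],[0,-0.1,17.5,0]]'| grep -E "force|tcp|wid"
python3 -m pendant '[[0,0,0,0],[0,0,0,0],[0,0,0,0],[0,0,0,0],[0,0,0,0],[0,0,0,0],[0,0,0,0],[0,0,0,0]]' 0| grep -E "force|tcp|wid"
python3 -m pendant '[[0,0,-2,0],[0,0,-4,0],[0,0,-6,0],[0,0,-8,0],[0,0,-10,0],[0,0,-12,0],[0,0,-13.5,0],[0,0,-13.5,0]]'| grep -E "force|tcp|wid"
python3 -m pendant '[[0,0,0,0],[0,0,0,0],[0,0,0,0],[0,0,0,0]]' 2.86| grep -E "force|wid"
```

```text
tcp_pos: [0.4449, 0.2034, 0.0748]
contact_force: [0.1, 0.1, 0.7]
grip_width: 0.085
grip_force: 0.0
tcp_pos: [0.4455, 0.2044, 0.0762]
contact_force: [-1.7, 1.1, 5.7]
grip_width: 0.028
grip_force: 58.8
tcp_pos: [0.4463, 0.2046, 0.2129]
contact_force: [-0.3, 0.9, -3.3]
grip_width: 0.0284
grip_force: 59.7
contact_force: [-0.1, -0.3, -4.8]
grip_width: 0.0287
grip_force: 40.5
```

```bash
python3 -m pendant '[[0,0,0,0],[0,0,0,0],[0,0,0,0]]' 2.9| grep -E "_force|wid"
python3 -m pendant '[[0,0,0,0],[0,0,0,0],[0,0,0,0],[0,0,0,0],[0,0,0,0],[0,0,0,0],[0,0,0,0],[0,0,0,0]]' 2.93| grep -E "_force|wid"
python3 -m pendant '[[0,0,0,0],[0,0,0,0],[0,0,0,0],[0,0,0,0],[0,0,0,0],[0,0,0,0],[0,0,0,0],[0,0,0,0]]'| grep -E "_force|wid"
python3 tilt.py w7
python3 -m pendant '[[0,0,0,0],[0,0,0,0],[0,0,0,0],[0,0,0,0]]' 0| grep -E "force|wid"
python3 tilt.py w7|tail -1; python3 go.py 57.9 10.4 26 -178.7
```

```text
contact_force: [0.0, 0.2, -4.1]
grip_width: 0.0292
grip_force: 23.7
contact_force: [0.1, -0.9, -4.7]
grip_width: 0.0295
grip_force: 12.1
contact_force: [-0.2, -0.6, -4.3]
grip_width: 0.0292
grip_force: 12.1
z 20 n 1986 x 20..32 y -15..13
z 35 n 854 x 30..36 y -15..14
z 50 n 349 x -5..36 y -23..22
z 65 n 118 x -10..1 y -23..22
z 80 n 53 x 1..3 y -23..22
z 95 n 21 x 2..5 y -23..23
z 125 n 144 x -21..-3 y -30..30
z 140 n 458 x -6..16 y -30..30
contact_force: [0.1, -0.8, -4.6]
grip_width: 0.0278
grip_force: 59.8
z 140 n 464 x -7..16 y -30..30
at [44.52 20.39 21.03] yaw -89.9 shift [ 10.01 -13.37  -4.97] spin 88.8 F [ 0.9  0.4 -4.3] grip 0.0276 59.8 t 23.4 q [ 0.75  0.15 -0.13 -0.   -1.29 -0.75]Traceback (most recent call last):
  File "tilt.py", line 13, in <module>
    f=np.polyfit(q[:,0],q[:,2],1); k=abs(q[:,2]-np.polyval(f,q[:,0]))<4; f=np.polyfit(q[k,0],q[k,2],1); print("plate slope dz/dx",f.round(3),"x edge",np.percentile(q[k,0],98).round(1),"yc",np.percentile(q[k,1],[2,98]).mean().round(1))
    raise TypeError("expected non-empty vector for x")
TypeError: expected non-empty vector for x
Traceback (most recent call last):
  File "tilt.py", line 13, in <module>
    f=np.polyfit(q[:,0],q[:,2],1); k=abs(q[:,2]-np.polyval(f,q[:,0]))<4; f=np.polyfit(q[k,0],q[k,2],1); print("plate slope dz/dx",f.round(3),"x edge",np.percentile(q[k,0],98).round(1),"yc",np.percentile(q[k,1],[2,98]).mean().round(1))
TypeError: expected non-empty vector for x
```

```bash
python3 -m pendant '[[0,0,0,0],[0,0,0,0],[0,0,0,0]]' 2.93| grep -E "_force|wid"
python3 -m pendant '[[0,0,0,0],[0,0,0,0],[0,0,0,0],[0,0,0,0],[0,0,0,0]]' 2.945| grep -E "_force|wid"
python3 tilt.py | tail -3
```

```text
contact_force: [0.2, -0.1, -4.4]
grip_width: 0.0295
grip_force: 12.2
contact_force: [0.5, 0.5, -4.6]
grip_width: 0.0293
grip_force: 8.8
z 80 n 54 x 1..3 y -23..22
z 125 n 149 x -21..-2 y -30..30
z 140 n 450 x -6..16 y -30..30Traceback (most recent call last):
  File "tilt.py", line 13, in <module>
    f=np.polyfit(q[:,0],q[:,2],1); k=abs(q[:,2]-np.polyval(f,q[:,0]))<4; f=np.polyfit(q[k,0],q[k,2],1); print("plate slope dz/dx",f.round(3),"x edge",np.percentile(q[k,0],98).round(1),"yc",np.percentile(q[k,1],[2,98]).mean().round(1))
    raise TypeError("expected non-empty vector for x")
TypeError: expected non-empty vector for x
```

```bash
python3 -m pendant '[[-2,0,0,0],[-3,0,0,0],[-3.5,0,0,0],[-3.8,0,0,0],[-4,0,0,0],[-4,0,0,0],[-4,0,0,0]]' | grep -E "_force|wid"
python3 tilt.py 2>&1| grep -E "^z|slope" |tail -3
python3 -m pendant '[[0,0,0,0],[0,0,0,0],[0,0,0,0],[0,0,0,0],[0,0,0,0]]' 2.955| grep -E "_force|wid"
python3 tilt.py  2>&1| grep -E "^z|slope" |tail -3
```

```text
contact_force: [0.2, -0.8, -2.9]
grip_width: 0.0297
grip_force: 8.8
z 125 n 303 x -9..24 y -30..31
z 140 n 988 x 15..36 y -30..31
plate slope dz/dx [  0.178 136.666] x edge 36.1 yc 0.6
contact_force: [-0.3, -0.0, -4.0]
grip_width: 0.0299
grip_force: 6.7
z 125 n 296 x -10..24 y -30..31
z 140 n 1010 x 15..36 y -30..31
plate slope dz/dx [  0.166 137.125] x edge 36.0 yc 0.6
```

```bash
python3 -m pendant '[[0,0,0,0],[-1.5,0,0,0],[-2.2,0,0,0],[-2.6,0,0,0],[-2.8,0,0,0],[-3,0,0,0],[-3,0,0,0],[-3,0,0,0]]' 2.945| grep -E "_force|wid"
python3 tilt.py 2>&1| grep -E "^z|slope" |tail -3
python3 -m pendant '[[0,0,0,0],[0,0,0,0],[0,0,0,0],[0,0,0,0]]' 0| grep -E "_force|wid"
python3 tilt.py w8 2>&1| grep -E "^z|slope" |tail -3; python3 go.py 57.9 10.4 26 -178.7
```

```text
contact_force: [-0.1, -0.8, -4.1]
grip_width: 0.0296
grip_force: 6.6
z 125 n 631 x -3..40 y -30..31
z 140 n 957 x 26..42 y -30..31
plate slope dz/dx [  0.172 134.325] x edge 42.4 yc 0.7
contact_force: [-0.7, -0.8, -5.3]
grip_width: 0.028
grip_force: 59.5
z 125 n 487 x -4..37 y -30..31
z 140 n 1057 x 23..42 y -30..31
plate slope dz/dx [  0.16  135.255] x edge 41.7 yc 0.7
at [44.51 27.38 21.03] yaw -89.9 shift [ 17.   -13.37  -4.97] spin 88.8 F [ 0.1 -1.1 -3.7] grip 0.0277 59.5 t 26.3 q [ 0.85  0.22 -0.05 -0.   -1.3  -0.85]
```

View pics/w8.png

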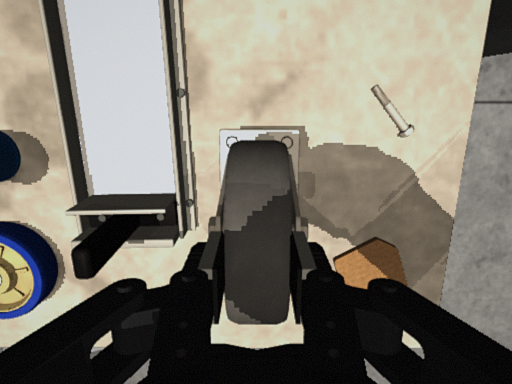

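```bash
python3 -m pendant '[[2,0,-3,6],[5,-1,-6,12],[8,-2,-6,18],[11,-3,-6,24],[14,-5,-6,30],[16,-7,-6,36],[16.9,-9,-6,42],[16.9,-11,-6,48]]' | tail -1
python3 go.py 57.25 10.4 27 -178.7
python3 -m pendant '[[0,0,0,7],[0,0,0,14],[0,0,0,21],[0,0,0,28],[0,0,0,35],[0,0,0,40.8],[0,0,0,40.8]]' | tail -1
python3 go.py 57.25 10.4 18.5 -178.7; python3 tilt.py  2>&1| grep -E "^z|slope" |tail -3
```

```text
grip_force: 60.8
at [55.61 10.25 27.07] yaw -138.3 shift [-1.33 -0.98  0.07] spin 40.4 F [-0.1  1.  -2.9] grip 0.0277 60.8 t 27.0 q [ 0.46  0.28  0.19  0.   -1.48 -1.3 ]
grip_force: 60.8
at [55.53 10.5  27.02] yaw -178.9 shift [-1.72 -0.13  8.52] spin -0.2 F [-0.6 -0.  -4.1] grip 0.0273 60.8 t 27.6 q [ 0.46  0.28  0.19 -0.   -1.48 -2.02]
z 125 n 429 x -6..36 y -29..32
z 140 n 1126 x 20..41 y -29..32
plate slope dz/dx [  0.172 135.263] x edge 40.6 yc 1.3
```

```bash
python3 -m pendant '[[-1,0,2,0],[-1.65,0,5,0],[-1.65,0,7.5,0],[-1.65,0,8.5,0],[-1.65,0,8.5,0],[-1.65,0,8.5,0]]' | grep -E "force|tcp"
python3 -m pendant '[[0,0,0.5,0],[0,0,1,0],[0,0,1.5,0],[0,0,1.5,0]]' | grep -E "force|tcp"
```

```text
tcp_pos: [0.5722, 0.1053, 0.1862]
contact_force: [-0.2, 0.1, -2.0]
grip_force: 60.9
tcp_pos: [0.5713, 0.1054, 0.1695]
contact_force: [-1.1, 0.5, -4.6]
grip_force: 60.8
```

```bash
python3 -m pendant '[[0,0,0.4,0],[0,0,0.8,0],[0,0,1.1,0],[0,0,1.1,0],[0,0,1.1,0]]' | grep -E "force|tcp"
python3 -m pendant '[[0,0,0.2,0],[0,0,0.4,0],[0,0,0.4,0]]' | grep -E "force|tcp"
python3 -m pendant '[[0,0,0.1,0],[0,0,0.2,0],[0,0,0.2,0]]' | grep -E "force|tcp"
```

```text
tcp_pos: [0.5717, 0.1054, 0.159]
contact_force: [0.2, 0.1, -4.1]
grip_force: 60.8
tcp_pos: [0.5716, 0.1054, 0.1548]
contact_force: [-0.1, -0.9, -4.1]
grip_force: 60.8
tcp_pos: [0.5719, 0.1054, 0.1532]
contact_force: [0.1, 0.1, -4.8]
grip_force: 60.8
```

```bash
python3 -m pendant '[[0,0,0.1,0],[0,0,0.2,0],[0,0,0.2,0]]' | grep -E "force|tcp"
python3 -m pendant '[[0,0,0.1,0],[0,0,0.2,0],[0,0,0.2,0]]' | grep -E "force|tcp"
python3 -m pendant '[[0,0,0.1,0],[0,0,0.2,0],[0,0,0.2,0]]' | grep -E "force|tcp"
```

```text
tcp_pos: [0.5729, 0.1056, 0.1525]
contact_force: [0.1, 0.6, 2.1]
grip_force: 61.5
tcp_pos: [0.5741, 0.1058, 0.1519]
contact_force: [1.8, 0.8, 6.7]
grip_force: 62.1
tcp_pos: [0.5754, 0.106, 0.1513]
contact_force: [3.4, 1.0, 10.9]
grip_force: 62.6
```

```bash
python3 -m pendant '[[0,0,0,0],[0,0,0,0],[0,0,0.1,0],[0,0,0.1,0]]' 2.94 | grep -E "force|tcp"
python3 -m pendant '[[0,0,0.1,0],[0,0,0.2,0],[0,0,0.3,0],[0,0,0.3,0]]' 2.97 | grep -E "force|tcp"
python3 tilt.py 2>&1| grep -E "^z|slope" |tail -3
python3 -m pendant '[[0,0,0,0],[0,0,0,0],[0,0,0,0],[0,0,0,0]]' 4.6 | grep -E "force|tcp|wid"
python3 -m pendant '[[0,0,-1,0],[0,0,-3,0],[0,0,-6,0],[0,0,-9,0],[0,0,-11,0],[0,0,-11,0]]' | grep -E "force|tcp|wid"
python3 go.py 45.5 4.3 26 -98.7
```

```text
tcp_pos: [0.576, 0.1064, 0.1505]
contact_force: [4.4, 1.7, 9.9]
grip_force: 10.7
tcp_pos: [0.574, 0.1062, 0.1454]
contact_force: [3.0, 1.4, 4.8]
grip_force: 3.9
z 125 n 4621 x -125..61 y -34..34
z 140 n 10759 x -154..129 y -34..34
plate slope dz/dx [-2.00000e-03  1.33717e+02] x edge 42.9 yc 0.3
tcp_pos: [0.5711, 0.1051, 0.1426]
contact_force: [-0.2, 0.4, 0.4]
grip_width: 0.0462
grip_force: 0.0
tcp_pos: [0.5738, 0.1055, 0.2595]
contact_force: [0.2, -0.9, 0.8]
grip_width: 0.0462
grip_force: 0.0
at [57.38 10.55 25.95] yaw -178.7 shift [12.02 -5.97 -0.17] spin -80.0 F [ 0.2 -0.9  0.8] grip 0.0462 0.0 t 31.7 q [ 0.45  0.31  0.2   0.   -1.45 -2.  ]
```

```bash
python3 -m pendant '[[1,0,0,-7],[3,-1,0,-14],[5,-2,0,-21],[7,-3,0,-28],[9,-4,0,-35],[11,-5,0,-42],[12,-6,0,-49],[12,-6.1,0,-56]]' 8.5 | tail -1
python3 -m pendant '[[0,0,0,-7],[0,0,0,-14],[0,0,0,-21],[0,0,0,-24],[0,0,0,-24],[0,0,0,-24]]' | tail -1
python3 row.py; python3 wh.py 45.1 0.5; python3 go.py 45.6 4.15 7.5 -98.5
```

```text
grip_force: 0.0
grip_force: 0.0
top [592. -28.] [84. 30.] 1.6 z 0.14
top [593. -93.] [86. 30.] 2.1 z 0.14
top [587. 109.] [86. 29.] 1.2 z 0.139
top [594.  42.] [29. 69.] 89.6 z 0.139
top [566. 321.] [23. 13.] 89.5 z 0.123
wheel 2666 [452.    3.1] 64 29 81.6 0.1026
at [45.31  4.17 25.34] yaw -98.8 shift [-0.03 -0.29 17.84] spin -0.3 F [ 0.9 -0.2  0.5] grip 0.0851 0.0 t 33.0 q [ 0.44  0.07 -0.12  0.   -1.38 -0.59]
```

View pics/row.png

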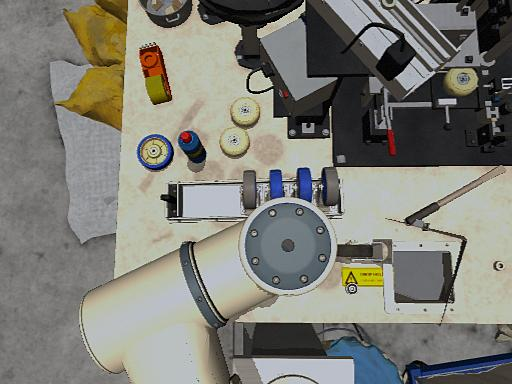

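The row has four upright wheels side by side (columns 250–332). Now caster 3.

```bash
python3 -m pendant '[[0,-0.4,4,0],[0,-0.4,8,0],[0,-0.4,12,0],[0,-0.4,15.5,0],[0,-0.4,17.5,0],[0,-0.4,17.8,0],[0,-0.4,17.8,0]]'| grep -E "_force|tcp|wid"
python3 -m pendant '[[0,0,0,0],[0,0,0,0],[0,0,0,0],[0,0,0,0],[0,0,0,0],[0,0,0,0],[0,0,0,0],[0,0,0,0]]' 0| grep -E "_force|tcp|wid"
python3 -m pendant '[[0,0,-2,0],[0,0,-4,0],[0,0,-6,0],[0,0,-8,0],[0,0,-10,0],[0,0,-12,0],[0,0,-13.5,0],[0,0,-13.5,0]]'| grep -E "_force|tcp|wid"
python3 -m pendant '[[0,0,0,0],[0,0,0,0],[0,0,0,0],[0,0,0,0]]' 2.86| grep -E "_force|wid"
python3 -m pendant '[[0,0,0,0],[0,0,0,0],[0,0,0,0]]' 2.9| grep -E "_force|wid"
python3 -m pendant '[[0,0,0,0],[0,0,0,0],[0,0,0,0]]' 2.915| grep -E "_force|wid"
python3 tilt.py 2>&1| grep -E "^z|slope"
```

```text
tcp_pos: [0.4567, 0.0408, 0.0747]
contact_force: [0.5, 0.1, 1.3]
grip_width: 0.085
grip_force: 0.0
tcp_pos: [0.4578, 0.0415, 0.0763]
contact_force: [-1.7, 2.2, 6.0]
grip_width: 0.0284
grip_force: 58.9
tcp_pos: [0.4585, 0.0414, 0.2129]
contact_force: [0.5, -0.4, -3.3]
grip_width: 0.0282
grip_force: 59.9
contact_force: [-0.4, 0.1, -2.5]
grip_width: 0.0287
grip_force: 38.4
contact_force: [-0.2, -0.5, -2.8]
grip_width: 0.029
grip_force: 23.2
contact_force: [-0.3, -0.5, -4.3]
grip_width: 0.0293
grip_force: 16.7
z 20 n 1985 x 20..77 y -27..26
z 35 n 1730 x 34..97 y -25..24
z 50 n 5308 x 72..112 y -22..25
z 65 n 2402 x 77..110 y -30..30
z 80 n 199 x 82..96 y -31..31
    f=np.polyfit(q[:,0],q[:,2],1); k=abs(q[:,2]-np.polyval(f,q[:,0]))<4; f=np.polyfit(q[k,0],q[k,2],1); print("plate slope dz/dx",f.round(3),"x edge",np.percentile(q[k,0],98).round(1),"yc",np.percentile(q[k,1],[2,98]).mean().round(1))
```

```bash
python3 -m pendant '[[0,0,0,0],[0,0,0,0],[0,0,0,0]]' 2.92| grep -E "grip_force|wid"
python3 tilt.py 2>&1| grep -E "^z|slope dz/dx \["|tail -2
python3 -m pendant '[[0,0,0,0],[0,0,0,0],[0,0,0,0]]' 2.925| grep -E "grip_force|wid"
python3 tilt.py 2>&1| grep -E "^z|slope dz/dx \["|tail -2
python3 -m pendant '[[0,0,0,0],[0,0,0,0],[0,0,0,0]]' 2.93| grep -E "grip_force|wid"
python3 tilt.py 2>&1| grep -E "^z|slope dz/dx \["|tail -2
```

```text
grip_width: 0.0289
grip_force: 14.1
z 110 n 2827 x 35..82 y -30..31
plate slope dz/dx [ -0.302 132.474] x edge 51.2 yc 0.5
grip_width: 0.0291
grip_force: 12.7
z 110 n 2653 x 35..82 y -30..31
plate slope dz/dx [ -0.297 132.336] x edge 51.5 yc 0.5
grip_width: 0.0291
grip_force: 11.3
z 110 n 2618 x 34..82 y -30..31
plate slope dz/dx [ -0.298 132.371] x edge 51.5 yc 0.5
```

```bash
python3 -m pendant '[[0,0,-2,0],[0,0,-4,0],[0,0,-4,0],[2,0,-4,0],[3,0,-4,0],[3.5,0,-4,0],[3.8,0,-4,0],[4,0,-4,0]]' 2.94| grep -E "grip_force|wid"
python3 tilt.py 2>&1| grep -E "^z|slope dz/dx \["|tail -2
```

```text
grip_width: 0.0294
grip_force: 8.6
z 125 n 2424 x 9..52 y -31..30
plate slope dz/dx [9.0000e-03 1.2683e+02] x edge 51.5 yc -0.7
```

```bash
python3 -m pendant '[[0,0,0,0],[0,0,0,0],[0,0,0,0],[0,0,0,0]]' 0| grep -E "grip_force|wid"
python3 tilt.py 2>&1| grep -E "^z|slope dz/dx \["|tail -1
python3 -m pendant '[[-1,0,-1,6],[-3.5,0.5,-1,12],[-6.5,1,-1,18],[-9.5,1.5,-1,24],[-12.5,2,-1,30],[-15,2.4,-1,36],[-16.8,2.6,-1,42],[-16.8,2.6,-1,48]]'|tail -1
python3 go.py 58.1 17.1 25.5 -178.7
```

```text
grip_width: 0.0277
grip_force: 59.3
plate slope dz/dx [8.00000e-03 1.27033e+02] x edge 51.5 yc -0.8
grip_force: 59.9
at [45.09 17.48 25.98] yaw -146.8 shift [-10.68  -7.44   0.48] spin 31.9 F [ 0.7  0.1 -3.5] grip 0.028 59.9 t 38.4 q [ 0.69  0.12 -0.04 -0.   -1.41 -1.69]
```

```bash
python3 -m pendant '[[-1,-0.7,0,6],[-3,-2,0,12],[-5.5,-3.8,0,18],[-8,-5.6,0,24],[-10,-7,0,30],[-10.6,-7.4,0,31.9],[-10.6,-7.4,0,31.9],[-10.6,-7.4,0,31.9]]'|tail -1
python3 go.py 58.1 17.15 16.7 -178.7; python3 tilt.py 2>&1| grep -E "^z|slope dz/dx \["|tail -2
```

```text
grip_force: 59.9
at [58.01 16.8  25.95] yaw -178.6 shift [-0.12  0.36  9.25] spin 0.1 F [-0.  -0.4 -2.5] grip 0.0282 59.9 t 39.1 q [ 0.54  0.36  0.28 -0.   -1.48 -2.09]
z 125 n 2432 x 7..52 y -30..30
plate slope dz/dx [2.70000e-02 1.26239e+02] x edge 51.9 yc 0.2
```

```bash
python3 -m pendant '[[0,0.35,2.5,0],[0,0.35,5.5,0],[0,0.35,8,0],[0,0.35,9.2,0],[0,0.35,9.2,0],[0,0.35,9.2,0]]' | grep -E "force|tcp"
python3 -m pendant '[[0,0,0.5,0],[0,0,1,0],[0,0,1.5,0],[0,0,1.5,0]]' | grep -E "force|tcp"
python3 -m pendant '[[0,0,0.3,0],[0,0,0.6,0],[0,0,0.8,0],[0,0,0.8,0]]' | grep -E "force|tcp"
python3 -m pendant '[[0,0,0.15,0],[0,0,0.3,0],[0,0,0.3,0]]' | grep -E "force|tcp"
```

```text
tcp_pos: [0.5794, 0.1714, 0.1689]
contact_force: [-0.3, -0.4, -2.1]
grip_force: 59.9
tcp_pos: [0.5794, 0.1714, 0.1525]
contact_force: [-1.0, 0.5, -4.1]
grip_force: 59.9
tcp_pos: [0.5797, 0.1713, 0.1446]
contact_force: [0.1, 0.2, -3.8]
grip_force: 59.9
tcp_pos: [0.5799, 0.1714, 0.142]
contact_force: [-0.4, -0.0, -3.5]
grip_force: 59.9
```

```bash
python3 -m pendant '[[0,0,0.15,0],[0,0,0.3,0],[0,0,0.3,0]]' | grep -E "force|tcp"
python3 -m pendant '[[0,0,0.1,0],[0,0,0.2,0],[0,0,0.2,0]]' | grep -E "force|tcp"
python3 -m pendant '[[0,0,0.1,0],[0,0,0.15,0],[0,0,0.15,0]]' | grep -E "force|tcp"
```

```text
tcp_pos: [0.58, 0.1714, 0.1391]
contact_force: [0.5, 0.2, -3.1]
grip_force: 59.9
tcp_pos: [0.5807, 0.1715, 0.1391]
contact_force: [-2.5, -0.5, 5.2]
grip_force: 60.9
tcp_pos: [0.5811, 0.1715, 0.1392]
contact_force: [-4.1, 0.1, 12.3]
grip_force: 61.6
```

```bash
python3 -m pendant '[[0,0,0,0],[0,0,0,0],[0,0,0,0],[0,0,0.1,0]]' 2.95 | grep -E "grip_force|tcp"
python3 -m pendant '[[0,0,0,0],[0,0,0,0],[0,0,0,0],[0,0,0,0]]' 4.6 | grep -E "force|tcp|wid"
python3 -m pendant '[[0,0,-1,0],[0,0,-3,0],[0,0,-6,0],[0,0,-9,0],[0,0,-12,0],[0,0,-12,0]]' | grep -E "force|tcp|wid"
python3 -m pendant '[[1.5,-3,0,-7],[3.4,-6.5,0,-14],[5.3,-10,0,-21],[7.2,-13.5,0,-28],[9.1,-17,0,-35],[11,-20.5,0,-42],[12.5,-23.5,0,-49],[14,-26.5,0,-56]]' 8.5 | tail -1
python3 go.py 43.1 -11.6 26 -90
```

```text
tcp_pos: [0.5816, 0.1718, 0.138]
grip_force: 7.1
tcp_pos: [0.5801, 0.1714, 0.1347]
contact_force: [0.7, -0.2, -0.3]
grip_width: 0.0456
grip_force: 0.0
tcp_pos: [0.5826, 0.1716, 0.2629]
contact_force: [0.5, -0.3, 0.3]
grip_width: 0.046
grip_force: 0.0
grip_force: 0.0
at [44.55 -9.81 25.57] yaw -122.4 shift [ 2.29  0.27 -0.43] spin -32.4 F [ 0.7 -0.9 -0.3] grip 0.085 0.0 t 43.1 q [ 0.13  0.07 -0.11  0.   -1.39 -0.69]
```

```bash
python3 -m pendant '[[1,0.2,0,-7],[2.2,0.2,0,-14],[2.2,0.2,0,-21],[2.2,0.2,0,-28],[2.2,0.2,0,-32.4],[2.2,0.2,0,-32.4],[2.2,0.2,0,-32.4]]'|tail -1
python3 row.py; python3 wh.py 43.1 -15.3; python3 go.py 43.1 -11.6 7.5 -90
```

```text
grip_force: 0.0
top [592. -28.] [84. 30.] 1.8 z 0.14
top [593. -93.] [86. 30.] 2.1 z 0.139
top [587. 109.] [86. 29.] 0.8 z 0.141
top [587.  42.] [83. 29.] 0.2 z 0.14
top [585. 173.] [86. 30.] 0.9 z 0.139
top [566. 320.] [22. 13.] 88.3 z 0.123
wheel 2651 [ 432.3 -156. ] 63 29 88.8 0.1029
at [ 43.32 -11.39  25.5 ] yaw -90.4 shift [ 0.21  0.22 18.  ] spin -0.4 F [-0.6  0.7 -0.6] grip 0.0848 0.0 t 43.8 q [ 0.09  0.05 -0.13  0.   -1.39 -0.1 ]
```

```bash
python3 -m pendant '[[0.4,0,4,0],[0.4,0,8,0],[0.4,0,12,0],[0.4,0,15.5,0],[0.4,0,17.7,0],[0.4,0,18,0],[0.4,0,18,0]]'| grep -E "_force|tcp|wid"
python3 -m pendant '[[0,0,0,0],[0,0,0,0],[0,0,0,0],[0,0,0,0],[0,0,0,0],[0,0,0,0],[0,0,0,0],[0,0,0,0]]' 0| grep -E "_force|tcp|wid"
python3 -m pendant '[[0,0,-2,0],[0,0,-4,0],[0,0,-6,0],[0,0,-8,0],[0,0,-10,0],[0,0,-12,0],[0,0,-14,0],[0,0,-14,0]]'| grep -E "_force|tcp|wid"
python3 -m pendant '[[0,0,0,0],[0,0,0,0],[0,0,0,0],[0,0,0,0]]' 2.86| grep -E "_force|wid"
python3 -m pendant '[[0,0,0,0],[0,0,0,0],[0,0,0,0]]' 2.9| grep -E "_force|wid"
python3 -m pendant '[[0,0,0,0],[0,0,0,0],[0,0,0,0],[0,0,0,0],[0,0,0,0]]' 2.915| grep -E "_force|wid"
python3 tilt.py 2>&1| grep -E "^z|slope dz/dx \["
python3 -m pendant '[[0,0,0,0],[0,0,0,0],[0,0,0,0]]' 2.92| grep -E "_force|wid"
python3 tilt.py 2>&1| grep -E "^z|slope dz/dx \["|tail -2
```

```text
tcp_pos: [0.4325, -0.118, 0.0742]
contact_force: [0.8, 0.3, 0.4]
grip_width: 0.085
grip_force: 0.0
tcp_pos: [0.4336, -0.1178, 0.0758]
contact_force: [-1.2, 1.9, 5.5]
grip_width: 0.0282
grip_force: 58.7
tcp_pos: [0.4347, -0.1181, 0.2182]
contact_force: [1.3, -0.3, -3.7]
grip_width: 0.0285
grip_force: 60.0
contact_force: [-0.5, 0.2, -4.3]
grip_width: 0.0289
grip_force: 39.2
contact_force: [0.1, 0.2, -5.0]
grip_width: 0.029
grip_force: 22.6
contact_force: [0.1, -0.4, -4.8]
grip_width: 0.0294
grip_force: 15.5
z 20 n 1461 x 38..46 y -15..13
z 35 n 1140 x -1..49 y -27..26
z 50 n 360 x 3..49 y -23..22
z 65 n 207 x 16..30 y -23..22
z 80 n 168 x 30..39 y -23..23
z 95 n 534 x 39..46 y -22..22
z 110 n 2825 x 26..63 y -30..30
z 125 n 123 x 6..34 y -31..31
plate slope dz/dx [ -0.381 133.539] x edge 50.5 yc 0.3
contact_force: [0.0, 0.3, -3.3]
grip_width: 0.029
grip_force: 14.2
z 125 n 144 x 6..35 y -31..31
plate slope dz/dx [ -0.186 126.835] x edge 51.4 yc 2.4
```

```bash
python3 -m pendant '[[0,0,0,0],[0,0,0,0],[0,0,0,0],[0,0,0,0]]' 0| grep -E "grip_force|wid"
python3 tilt.py 2>&1| grep -E "^z|slope dz/dx \["|tail -3
python3 -m pendant '[[-1,0,-2,0],[-4,0,-4,0],[-8,0,-5,0],[-12,0,-5,0],[-16,0,-5,0],[-20,0,-5,0],[-24,0,-5,0],[-27,0,-5,0]]'|tail -1
python3 -m pendant '[[-2.5,0,0,6],[-5,-0.5,0,12],[-7,-1,0,18],[-8,-2,0,24],[-8,-4,0,30],[-8,-6,0,36],[-8,-8,0,42],[-8,-9,0,48]]'|tail -1
python3 go.py 59 23.7 26 -178.7
```

```text
grip_width: 0.028
grip_force: 60.0
z 110 n 2770 x 28..62 y -30..30
z 125 n 150 x 7..40 y -31..31
plate slope dz/dx [ -0.235 128.297] x edge 51.4 yc 4.3
grip_force: 60.3
grip_force: 60.5
at [52.68 23.17 26.4 ] yaw -138.6 shift [-5.1  -3.78  0.4 ] spin 40.1 F [-0.3  0.  -3.9] grip 0.0281 60.5 t 48.8 q [ 0.69  0.3   0.2   0.   -1.47 -1.53]
```

```bash
python3 -m pendant '[[-1,-0.7,0,6],[-3,-2,0,12],[-4.5,-3.3,0,18],[-5,-3.7,0,24],[-5,-3.7,0,30],[-5,-3.7,0,36],[-5,-3.7,0,40],[-5,-3.7,0,40]]'|tail -1
python3 -m pendant '[[0,0,0,0],[0,0,0,0]]'|tail -1
python3 go.py 59 23.7 16.7 -178.7; python3 tilt.py w9 2>&1| grep -E "^z|slope dz/dx \["
python3 row.py
```

```text
grip_force: 60.5
grip_force: 60.5
at [58.69 23.72 26.46] yaw -178.2 shift [-0.31 -0.03  9.76] spin 0.5 F [ 0.4 -0.7 -3.8] grip 0.0282 60.5 t 49.6 q [ 0.63  0.42  0.38  0.   -1.53 -2.17]
z 20 n 1471 x 37..45 y -14..14
z 35 n 1161 x -4..47 y -27..27
z 50 n 354 x 3..47 y -22..23
z 65 n 203 x 18..29 y -22..23
z 80 n 408 x -114..37 y -22..25
z 95 n 1008 x -123..44 y -21..33
z 110 n 2978 x -123..62 y -29..31
z 125 n 174 x 5..41 y -30..32
plate slope dz/dx [  0.13  113.276] x edge 51.8 yc 2.2
top [592. -28.] [83. 30.] 1.5 z 0.14
top [594. -93.] [84. 30.] 1.7 z 0.139
top [587. 109.] [86. 29.] 0.7 z 0.14
top [587.  42.] [29. 83.] 90.0 z 0.14
top [584. 173.] [86. 30.] 1.1 z 0.14
top [563. 239.] [78. 59.] 1.9 z 0.15
top [566. 320.] [13. 22.] 0.2 z 0.122
```

View pics/w9.png

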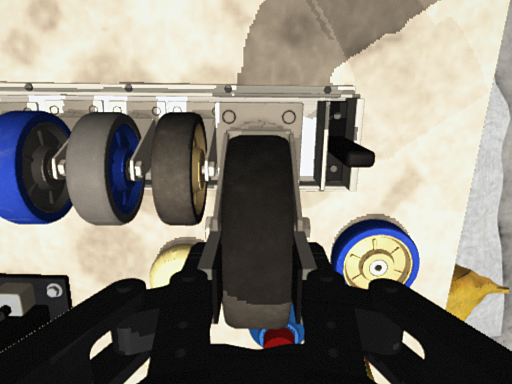

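The fourth caster hangs level over its slot beside the dark wheel. The follower blade is at (350,150) and the can's cap at (278,335), about 3 cm clear of the gripper.

```bash
python3 -m pendant '[[-0.3,0,2.5,0.5],[-0.3,0,5.5,0.5],[-0.3,0,8,0.5],[-0.3,0,9.7,0.5],[-0.3,0,9.7,0.5],[-0.3,0,9.7,0.5]]' | grep -E "_force|tcp"
python3 -m pendant '[[0,0,0.5,0],[0,0,1,0],[0,0,1.5,0],[0,0,1.5,0]]' | grep -E "_force|tcp"
python3 -m pendant '[[0,0,0.3,0],[0,0,0.6,0],[0,0,0.8,0],[0,0,0.8,0]]' | grep -E "_force|tcp"
python3 -m pendant '[[0,0,0.15,0],[0,0,0.3,0],[0,0,0.3,0]]' | grep -E "_force|tcp"
```

```text
tcp_pos: [0.5897, 0.237, 0.1675]
contact_force: [-0.4, -0.2, -2.4]
grip_force: 60.5
tcp_pos: [0.5895, 0.2373, 0.1521]
contact_force: [-0.9, 0.6, -4.8]
grip_force: 60.5
tcp_pos: [0.5897, 0.2372, 0.1442]
contact_force: [0.1, -0.3, -4.2]
grip_force: 60.4
tcp_pos: [0.5898, 0.2373, 0.1415]
contact_force: [-0.5, 0.1, -5.6]
grip_force: 60.4
```

```bash
python3 -m pendant '[[0,0,0.15,0],[0,0,0.3,0],[0,0,0.3,0]]' | grep -E "_force|tcp"
python3 -m pendant '[[0,0,0.1,0],[0,0,0.2,0],[0,0,0.2,0]]' | grep -E "_force|tcp"
python3 -m pendant '[[0,0,0.1,0],[0,0,0.15,0],[0,0,0.15,0]]' | grep -E "_force|tcp"
```

```text
tcp_pos: [0.5904, 0.2375, 0.1398]
contact_force: [-0.2, 0.2, 1.6]
grip_force: 61.1
tcp_pos: [0.5911, 0.2377, 0.1397]
contact_force: [-2.2, 0.3, 8.6]
grip_force: 62.0
tcp_pos: [0.5917, 0.2378, 0.1397]
contact_force: [-3.0, -0.3, 13.6]
grip_force: 62.5
```

```bash
python3 -m pendant '[[0,0,0,0],[0,0,0,0],[0,0,0.1,0],[0,0,0.1,0]]' 2.94 | grep -E "_force|tcp"
python3 -m pendant '[[0,0,0.1,0],[0,0,0.2,0],[0,0,0.3,0],[0,0,0.3,0]]' 2.97 | grep -E "_force|tcp"
python3 tilt.py 2>&1| grep -E "slope dz/dx \["
python3 -m pendant '[[0,0,0.1,0],[0,0,0.2,0],[0,0,0.2,0],[0,0,0.2,0]]' | grep -E "_force|tcp"
python3 tilt.py 2>&1| grep -E "slope dz/dx \["
```

```text
tcp_pos: [0.5924, 0.2383, 0.1389]
contact_force: [-2.8, 1.0, 12.6]
grip_force: 9.9
tcp_pos: [0.59, 0.2376, 0.1315]
contact_force: [-1.4, 1.3, 3.2]
grip_force: 2.7
plate slope dz/dx [-9.00000e-02  1.19846e+02] x edge 51.5 yc 0.9
tcp_pos: [0.5898, 0.2373, 0.129]
contact_force: [-1.2, 1.4, 3.1]
grip_force: 2.7
plate slope dz/dx [-7.40000e-02  1.17245e+02] x edge 51.6 yc 1.2
```

```bash
python3 -m pendant '[[0,0,0,0],[0,0,0,0],[0,0,0,0]]' 3.1 | grep -E "_force|tcp"
python3 -m pendant '[[0,0,0,0],[0,0,0,0],[0,0,0,0],[0,0,0,0]]' 4.6 | grep -E "_force|tcp|wid"
python3 tilt.py 2>&1| grep -E "slope dz/dx \["
python3 -m pendant '[[0,0,-1,0],[0,0,-3,0],[0,0,-6,0],[0,0,-9,0],[0,0,-12,0],[0,0,-13,0],[0,0,-13,0]]' | grep -E "_force|tcp|wid"
python3 row.py; python3 go.py 56.55 32 26 -88.7
```

```text
tcp_pos: [0.5897, 0.2371, 0.1286]
contact_force: [-0.7, 1.1, -0.6]
grip_force: 0.4
tcp_pos: [0.59, 0.2371, 0.1292]
contact_force: [-0.5, 0.6, 0.3]
grip_width: 0.0459
grip_force: 0.0
plate slope dz/dx [-7.40000e-02  1.22212e+02] x edge 51.9 yc 0.1
tcp_pos: [0.5913, 0.2377, 0.2643]
contact_force: [-0.4, 0.7, 0.5]
grip_width: 0.0465
grip_force: 0.0
top [591. -28.] [86. 30.] 1.5 z 0.14
top [594. -93.] [84. 30.] 1.8 z 0.14
top [587. 109.] [86. 29.] 0.9 z 0.14
top [586.  42.] [86. 29.] 0.0 z 0.14
top [585. 173.] [86. 30.] 0.3 z 0.141
top [575. 241.] [30. 67.] 88.9 z 0.141
top [566. 320.] [23. 13.] 89.1 z 0.124
at [59.05 23.76 26.15] yaw -178.8 shift [2.33 8.29 0.16] spin -90.1 F [ 0.3  0.3 -0.2] grip 0.0461 0.0 t 54.3 q [ 0.63  0.43  0.38  0.   -1.52 -2.18]
```

```bash
python3 -m pendant '[[0,2,0,-7],[1,5,0,-14],[2.3,8.2,0,-21],[2.3,8.2,0,-28],[2.3,8.2,0,-35],[2.3,8.2,0,-42],[2.3,8.2,0,-49],[2.3,8.2,0,-56]]' 8.5|tail -1
python3 -m pendant '[[0,0,0,-7],[0,0,0,-14],[0,0,0,-21],[0,0,0,-28],[0,0,0,-34],[0,0,0,-34],[0,0,0,-34]]'|tail -1
python3 go.py 56.55 31.95 10.9 -88.7; python3 row.py
```

```text
grip_force: 0.0
grip_force: 0.0
at [56.48 31.86 25.81] yaw -89.0 shift [-0.1  -0.09 14.91] spin -0.3 F [0.1 0.  0.2] grip 0.085 0.0 t 55.5 q [ 0.75  0.46  0.42 -0.   -1.53 -0.74]
top [592. -28.] [87. 30.] 1.6 z 0.14
top [594. -93.] [84. 30.] 1.9 z 0.142
top [587. 109.] [86. 29.] 0.7 z 0.14
top [587.  42.] [83. 29.] 0.1 z 0.139
top [585. 240.] [30. 86.] 88.3 z 0.14
top [585. 173.] [86. 30.] 0.9 z 0.139
top [566. 321.] [24. 13.] 89.0 z 0.124
```

```bash
python3 -m pendant '[[-0.1,-0.1,4,0],[-0.1,-0.1,8,0],[-0.1,-0.1,12,0],[-0.1,-0.1,14.3,0],[-0.1,-0.1,14.9,0],[-0.1,-0.1,14.9,0]]'| grep -E "_force|tcp"
python3 -m pendant '[[0,0,0,0],[0,0,0,0],[0,0,0,0],[0,0,0,0],[0,0,0,0],[0,0,0,0],[0,0,0,0],[0,0,0,0]]' 0| grep -E "_force|tcp|wid"
python3 -m pendant '[[0.5,0,0,0],[1,0,0,0],[1.5,-0.02,0,0],[2,-0.03,0,0],[2.4,-0.04,0,0],[2.6,-0.05,0,0],[2.6,-0.05,0,0]]'| grep -E "_force|tcp|wid"
python3 -m pendant '[[0.15,0,0,0],[0.3,0,0,0],[0.3,0,0,0],[0.3,0,0,0]]'| grep -E "_force|tcp|wid"
python3 row.py
```

```text
tcp_pos: [0.5653, 0.319, 0.1083]
contact_force: [-0.2, -0.7, 0.3]
grip_force: 0.0
tcp_pos: [0.5658, 0.32, 0.1112]
contact_force: [-3.6, 0.3, 6.0]
grip_width: 0.0133
grip_force: 60.1
tcp_pos: [0.5665, 0.2939, 0.1112]
contact_force: [-6.5, 0.3, 6.5]
grip_width: 0.0131
grip_force: 60.2
tcp_pos: [0.5666, 0.2914, 0.1112]
contact_force: [-6.2, 1.6, 7.1]
grip_width: 0.0129
grip_force: 60.2
top [592. -28.] [83. 30.] 1.6 z 0.14
top [594. -93.] [84. 30.] 2.4 z 0.14
top [587. 109.] [86. 30.] 0.8 z 0.141
top [587.  42.] [83. 29.] 0.1 z 0.14
top [584. 240.] [30. 84.] 89.1 z 0.141
top [585. 173.] [86. 30.] 1.3 z 0.14
top [539. 286.] [14. 28.] 88.8 z 0.149
```

```bash
for i in 1; do python3 -m pendant '[[0.15,0,0,0],[0.3,0,0,0],[0.3,0,0,0],[0.3,0,0,0]]'| grep -E "t_force|tcp"; done
python3 -m pendant '[[0.15,0,0,0],[0.3,0,0,0],[0.3,0,0,0],[0.3,0,0,0]]'| grep -E "t_force|tcp"
python3 -m pendant '[[0.15,0,0,0],[0.3,0,0,0],[0.3,0,0,0],[0.3,0,0,0]]'| grep -E "t_force|tcp"
python3 row.py
```

```text
tcp_pos: [0.5666, 0.2889, 0.1112]
contact_force: [-6.4, 2.4, 6.3]
tcp_pos: [0.5667, 0.2862, 0.1112]
contact_force: [-6.1, 3.6, 6.1]
tcp_pos: [0.5667, 0.2836, 0.1112]
contact_force: [-6.3, 5.6, 6.7]
top [592. -28.] [83. 30.] 1.7 z 0.14
top [593. -93.] [86. 30.] 1.7 z 0.14
top [587. 109.] [86. 29.] 0.7 z 0.139
top [587.  42.] [83. 29.] 0.3 z 0.141
top [585. 235.] [86. 30.] 1.0 z 0.14
top [585. 173.] [86. 30.] 1.2 z 0.141
top [546. 278.] [14. 48.] 86.9 z 0.149
```

```bash
python3 -m pendant '[[0,0,0,0],[0,0,0,0],[0,0,0,0],[0,0,0,0],[0,0,0,0],[0,0,0,0]]' 8.5 | grep -E "_force|tcp|wid"
python3 -m pendant '[[0,0,-3,0],[0,0,-6,0],[0,0,-9,0],[0,0,-12,0],[0,0,-15,0],[0,4,-15,0],[0,8,-15,0],[0,12,-15,0]]' | grep -E "_force|tcp"
python3 -m pendant '[[0,4,0,0],[0,6,0,0],[0,6,0,0],[0,6,0,0],[0,6,0,0]]' | grep -E "_force|tcp"
python3 row.py; python3 -c "
import cv2;p=cv2.imread('pics/row.png')[120:280,130:400];cv2.imwrite('pics/c2.png',cv2.resize(p,(800,474),interpolation=2))"
```

```text
tcp_pos: [0.5676, 0.2817, 0.1101]
contact_force: [-0.3, -0.2, -0.8]
grip_width: 0.0838
grip_force: 0.0
tcp_pos: [0.4467, 0.2793, 0.2602]
contact_force: [-0.3, 1.3, 0.9]
grip_force: 0.0
tcp_pos: [0.3879, 0.2782, 0.2605]
contact_force: [0.4, -0.1, -0.9]
grip_force: 0.0
top [592. -28.] [83. 30.] 1.5 z 0.14
top [594. -93.] [83. 30.] 1.1 z 0.14
top [587. 109.] [86. 30.] 0.7 z 0.14
top [589.  42.] [86. 29.] 0.1 z 0.141
top [585. 235.] [87. 30.] 1.0 z 0.14
top [585. 173.] [84. 30.] 1.1 z 0.14
top [566. 283.] [23. 13.] 88.7 z 0.122
```

View pics/c2.png

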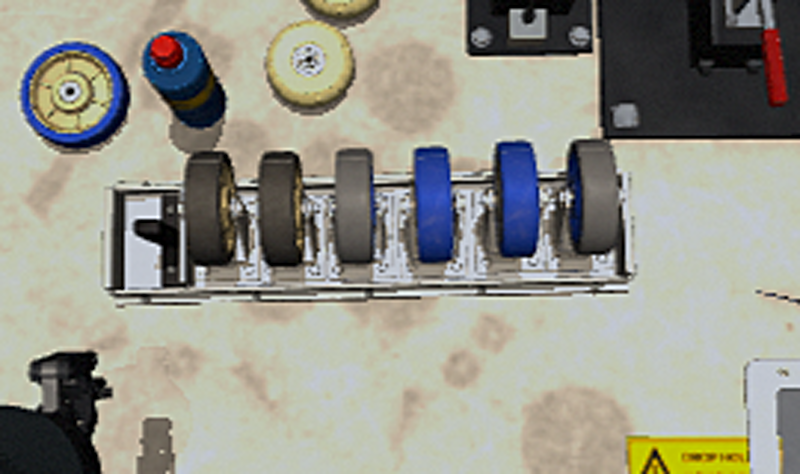

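All six wheels stand side by side in the lane (columns 190–620), with the follower against the last one. The can at (185,80) and the loose wheel at (75,95) are where they started. Handing in.

```bash
python3 -c "
from bench import r
print(r.job_done())"
```

```text
the job is handed in; nothing more can be done
None
```

I handed the job in with all four tipped casters standing upright beside the two already in the lane, the follower against the last one, and the spray can and loose wheel where they started; no verdict came back.

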